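Doff and reload the four-spindle line winder

ROBOT

A 6-joint arm with a two-finger parallel gripper is mounted at the origin on the work surface. World frame = base frame: x ahead of the robot, y to its left, z up, the work surface at z = 0. Lengths are in m, angles in degrees, forces in N, time in s.
With the tool pointing down it reaches from about 0.4 to 0.825 m from the base axis. Payload 7 kg.
Tool frame: the origin (TCP) lies at the very end of the fingers, on their centre line; the grasp point (between the pads) lies 19 mm behind it; z points along the fingers, y is the direction in which the jaws open and shut (so a half turn about z gives the same grasp; the last joint's range is limited). The gripper opens to 88 mm and grips with 3 to 60 N. Pads are 19 mm wide; open, the fingers measure 130 mm over their backs; the gripper's body (78 mm by 193 mm) begins 47 mm behind the grasp point.
Start: joints at [93.799, 20.546, 0.682, 0, -70.136, -16.507], TCP at [0.149, 0.658, 0.227] pointing down, gripper open.
Joint ranges: [-176.03, 176.03], [-82.01, 121.73], [-58.28, 71.71], [-173.87, 95.51], [-174.79, -0.11], [-173.66, 173.66]. Speed limits (degrees/s): [136.94, 136.94, 172.46, 180, 180, 180].

INTERFACE

Orientations are given as [roll, pitch, yaw] about the fixed x, y, z axes, in that order (R = Rz(yaw) Ry(pitch) Rx(roll)).
In Python, from plant import ctrl gives the robot as it stands.
- The arm moves only by the tool move_arm, never from a script. Its argument "increments" is a list of rows, each a list of 2 entries, a list of its own where there are three numbers: the shift along the world's x, y, z in mm, then the turn about the world's z in rad. A call has exactly 8 rows; each row shifts and turns the pose as measured when the row begins; what a row does not reach is not made up. A row lasts 1/10 s, in which the tool goes at most 50 mm and 8.59 degrees, less where a joint would pass 70% of its speed; a pose out of reach is approached as far as the arm can. A call with a gripper value outside its range is refused whole. "jaw" is the gripper command: -1 is shut, 1 is fully open, values between are in proportion, set as the call begins (left out, the last holds). The fingers move at their own pace and stop on an object; the grip force is fixed at half the most. Time passes only in rows, so rows that do not move let the fingers close, or fill a call up. It gives the time, the measured TCP pose, the force and the opening at its end, in the units of the state.
- ctrl.get_obs(): the state, without advancing time (a new reading comes with each control period).
- ctrl.snapshot(name): name is "side" or "top"; returns a dict with "color" (400x640x3 uint8, red, green, blue), "fx", "fy", "cx", "cy" (pixels), "D" ([k1, k2, p1, p2, k3] as OpenCV has them; the pictures are not rectified), "R" (3x3) and "t" (3): a world point X has camera coordinates R X + t. Camera axes: x right, y down, z forward; pixel columns grow to the right and rows downward; lengths in m; the calibration is good to about 2 mm. A picture is of the moment at which its call begins. There is no depth.
- ctrl.close_job(): hands the job in, once; it reports no verdict.
The state is a dict: "clock": time; "joint_pos": joint angles; "qvel": joint speeds; "tau": joint torques, N m; "tool_pos": TCP position; "orientation": TCP orientation; "force": force on the tool from outside, world axes, zero at the start; "moment": the same for the moment, N m; "opening": finger opening in m.
Only numpy, scipy, OpenCV 4.12 (cv2) and the standard library are available. Lean on these libraries where they do the work, as an engineer would, in place of code of your own. Each camera call takes 0.05 s, during which the arm holds its last target.

TASK

The line winder has finished a run: pull its selector knob up, turn it clockwise to the green LOAD mark and let it drop home in its slot, then take every wound bobbin off its spindle and stand it flat in the blue tray, set down rather than dropped. With the selector still at LOAD, put each empty bobbin waiting on the paper sheet onto a free spindle, fully down, then pull the selector, turn it back to the red RUN mark and let it drop home over them. Leave the other things on the bench where they are.

Things in the scene. Friction and masses are not known exactly. Their poses are not given: they have to be found in the camera images.
- winder: Line winder: grey case 200 x 200 mm, deck 30 mm above the bench, drive housing (70 mm tall, 50 mm deep) at its rear (+x). Origin: centre of its underside, under the selector's axis. Mid column 72 mm wide with a slotted crown, top 80 mm. Four spindles at the diagonals, 82 mm from the axis; line guides 72 mm tall at the corners, 129 mm out. Deck patches: red (-x-y diagonal) = RUN, green (-x) = LOAD
- selector_lift (a joint): how far the selector (knob and keeper arms together) is pulled up, m: 0 = home in a slot of the crown, 0.014 = fully up. A spring presses it down, about 7 N at home, 11 N fully up. The arms clear the crown above 0.009; let go between two slots they rest on it at 0.008
- selector_turn (a joint): selector angle, rad, growing CLOCKWISE from above: 0 = RUN, red arm at the red patch, arms over the bobbins; 0.785 (45 deg) = LOAD, red arm at the green patch, arms between the spindles, bobbins free. Stops at -0.06 and 0.845. It turns only while pulled up, then lightly; a slot has 0.04 rad of play and draws the arms in from 0.09 rad off
- knob (a point): middle of the selector's round black knob, on its vertical axis (pull straight up): 36 mm in diameter, 22 mm tall; this point 11 mm below its flat top, 109 mm above the bench when home. Below it a 14 mm stem and four round keeper arms, 8 mm thick, reaching 70 mm from the axis, one red; arm tops 29 mm below this point. Its frame turns with the knob
- seat0 (a point): seat of the winder's +x+y spindle: on the spindle's axis, level with the underside of a bobbin that is fully down (36 mm above the bench). The spindle is a 10 mm steel pin with a round tip, standing 43 mm above this point, on a 28 mm collar 6 mm above the deck
- seat1 (a point): seat of the winder's -x+y spindle: on the spindle's axis, level with the underside of a bobbin that is fully down (36 mm above the bench). The spindle is a 10 mm steel pin with a round tip, standing 43 mm above this point, on a 28 mm collar 6 mm above the deck
- seat2 (a point): seat of the winder's -x-y spindle: on the spindle's axis, level with the underside of a bobbin that is fully down (36 mm above the bench). The spindle is a 10 mm steel pin with a round tip, standing 43 mm above this point, on a 28 mm collar 6 mm above the deck
- seat3 (a point): seat of the winder's +x-y spindle: on the spindle's axis, level with the underside of a bobbin that is fully down (36 mm above the bench). The spindle is a 10 mm steel pin with a round tip, standing 43 mm above this point, on a 28 mm collar 6 mm above the deck
- wound_yellow: bobbin fully wound with yellow line, black flanges with a label of that colour, about 120 g: 50 mm across the flanges, 34 mm tall, 15 mm bore right through; origin at the centre of its underside, z along the bore. At the start on a spindle, or absent (None from the start). Top at 70 mm above the bench there; the spindle stands 9 mm above it; most finger room is square to the line towards the winder's axis
- wound_orange: bobbin fully wound with orange line, black flanges with a label of that colour, about 120 g: 50 mm across the flanges, 34 mm tall, 15 mm bore right through; origin at the centre of its underside, z along the bore. At the start on a spindle, or absent (None from the start). Top at 70 mm above the bench there; the spindle stands 9 mm above it; most finger room is square to the line towards the winder's axis
- wound_blue: bobbin fully wound with blue line, black flanges with a label of that colour, about 120 g: 50 mm across the flanges, 34 mm tall, 15 mm bore right through; origin at the centre of its underside, z along the bore. At the start on a spindle, or absent (None from the start). Top at 70 mm above the bench there; the spindle stands 9 mm above it; most finger room is square to the line towards the winder's axis
- wound_pink: bobbin fully wound with pink line, black flanges with a label of that colour, about 120 g: 50 mm across the flanges, 34 mm tall, 15 mm bore right through; origin at the centre of its underside, z along the bore. At the start on a spindle, or absent (None from the start). Top at 70 mm above the bench there; the spindle stands 9 mm above it; most finger room is square to the line towards the winder's axis
- empty_a: empty white plastic bobbin, about 50 g, no line on its 25 mm core, flanges 5 mm thick: 50 mm across the flanges, 34 mm tall, 15 mm bore right through; origin at the centre of its underside, z along the bore. At the start standing on the paper sheet, or absent (None from the start)
- empty_b: empty white plastic bobbin, about 50 g, no line on its 25 mm core, flanges 5 mm thick: 50 mm across the flanges, 34 mm tall, 15 mm bore right through; origin at the centre of its underside, z along the bore. At the start standing on the paper sheet, or absent (None from the start)
- empty_c: empty white plastic bobbin, about 50 g, no line on its 25 mm core, flanges 5 mm thick: 50 mm across the flanges, 34 mm tall, 15 mm bore right through; origin at the centre of its underside, z along the bore. At the start standing on the paper sheet, or absent (None from the start)
- tray: loose blue storage tray with black liner, 170 (x) x 220 (y) x 18 mm outside, walls and floor 4 mm; origin at the centre of its underside. Room for the bobbins two by two
- screwdriver: bystander: screwdriver with an orange handle, 200 mm, lying between the robot and the winder; origin mid-length
- motor: bystander: small dark electric model motor, 34 mm wide, 40 mm tall, standing; origin under its centre
- glue: bystander: white glue bottle with a red cap, 40 mm wide, 95 mm tall, beyond the winder; origin under its centre
- brush_cup: bystander: white cup of brushes, 76 mm wide, 90 mm tall (brushes to 160 mm), beyond the winder; origin under its centre
There are look-alikes about, which are no part of the job. What is shaped like the empty_a but turquoise is not meant.

How it is judged (in metres and radians):
On the way, in this order (a step that is already met when the one before it is completed fails the run):
1. the selector has been pulled, turned to LOAD and dropped home in its slot (value of joint selector_turn between 0.725 and 0.86 rad and value of joint selector_lift below 0.002 m), for 0.2 s.
2. with the selector at LOAD, every wound bobbin stands in the tray and every empty one is fully down on a spindle (all of step 1 and x of wound_yellow in the frame of tray between -0.062 and 0.062 m and y of wound_yellow in the frame of tray between -0.087 and 0.087 m and z of each of wound_yellow, wound_orange, wound_blue, wound_pink in the frame of tray below 0.008 m and angle between each of wound_yellow, wound_orange, wound_blue, wound_pink's own z axis and vertical below 0.12 rad and linear speed of each of wound_yellow, wound_orange, wound_blue, wound_pink below 0.03 m/s and x of wound_orange in the frame of tray between -0.062 and 0.062 m and y of wound_orange in the frame of tray between -0.087 and 0.087 m and x of wound_blue in the frame of tray between -0.062 and 0.062 m and y of wound_blue in the frame of tray between -0.087 and 0.087 m and x of wound_pink in the frame of tray between -0.062 and 0.062 m and y of wound_pink in the frame of tray between -0.087 and 0.087 m and ((horizontal distance between empty_a and seat0 below 0.006 m and z of empty_a in the frame of seat0 below 0.004 m and angle between empty_a's own z axis and vertical below 0.12 rad and linear speed of empty_a below 0.03 m/s) or (horizontal distance between empty_a and seat1 below 0.006 m and z of empty_a in the frame of seat1 below 0.004 m and angle between empty_a's own z axis and vertical below 0.12 rad and linear speed of empty_a below 0.03 m/s) or (horizontal distance between empty_a and seat2 below 0.006 m and z of empty_a in the frame of seat2 below 0.004 m and angle between empty_a's own z axis and vertical below 0.12 rad and linear speed of empty_a below 0.03 m/s) or (horizontal distance between empty_a and seat3 below 0.006 m and z of empty_a in the frame of seat3 below 0.004 m and angle between empty_a's own z axis and vertical below 0.12 rad and linear speed of empty_a below 0.03 m/s)) and ((horizontal distance between empty_b and seat0 below 0.006 m and z of empty_b in the frame of seat0 below 0.004 m and angle between empty_b's own z axis and vertical below 0.12 rad and linear speed of empty_b below 0.03 m/s) or (horizontal distance between empty_b and seat1 below 0.006 m and z of empty_b in the frame of seat1 below 0.004 m and angle between empty_b's own z axis and vertical below 0.12 rad and linear speed of empty_b below 0.03 m/s) or (horizontal distance between empty_b and seat2 below 0.006 m and z of empty_b in the frame of seat2 below 0.004 m and angle between empty_b's own z axis and vertical below 0.12 rad and linear speed of empty_b below 0.03 m/s) or (horizontal distance between empty_b and seat3 below 0.006 m and z of empty_b in the frame of seat3 below 0.004 m and angle between empty_b's own z axis and vertical below 0.12 rad and linear speed of empty_b below 0.03 m/s)) and ((horizontal distance between empty_c and seat0 below 0.006 m and z of empty_c in the frame of seat0 below 0.004 m and angle between empty_c's own z axis and vertical below 0.12 rad and linear speed of empty_c below 0.03 m/s) or (horizontal distance between empty_c and seat1 below 0.006 m and z of empty_c in the frame of seat1 below 0.004 m and angle between empty_c's own z axis and vertical below 0.12 rad and linear speed of empty_c below 0.03 m/s) or (horizontal distance between empty_c and seat2 below 0.006 m and z of empty_c in the frame of seat2 below 0.004 m and angle between empty_c's own z axis and vertical below 0.12 rad and linear speed of empty_c below 0.03 m/s) or (horizontal distance between empty_c and seat3 below 0.006 m and z of empty_c in the frame of seat3 below 0.004 m and angle between empty_c's own z axis and vertical below 0.12 rad and linear speed of empty_c below 0.03 m/s))), for 0.2 s.
At the end, for the whole second after the job is handed in: Selector at RUN within 0.06 rad, lifted under 2 mm; wound bobbins in the tray (centres 19 mm inside its walls), upright within 0.12 rad, within 4 mm of its floor; empty bobbins upright on spindles, within 6 mm of the axis and 4 mm of the seat; all at rest (value of joint selector_turn between -0.07 and 0.06 rad and value of joint selector_lift below 0.002 m and x of wound_yellow in the frame of tray between -0.062 and 0.062 m and y of wound_yellow in the frame of tray between -0.087 and 0.087 m and z of each of wound_yellow, wound_orange, wound_blue, wound_pink in the frame of tray below 0.008 m and angle between each of wound_yellow, wound_orange, wound_blue, wound_pink's own z axis and vertical below 0.12 rad and linear speed of each of wound_yellow, wound_orange, wound_blue, wound_pink below 0.03 m/s and x of wound_orange in the frame of tray between -0.062 and 0.062 m and y of wound_orange in the frame of tray between -0.087 and 0.087 m and x of wound_blue in the frame of tray between -0.062 and 0.062 m and y of wound_blue in the frame of tray between -0.087 and 0.087 m and x of wound_pink in the frame of tray between -0.062 and 0.062 m and y of wound_pink in the frame of tray between -0.087 and 0.087 m and ((horizontal distance between empty_a and seat0 below 0.006 m and z of empty_a in the frame of seat0 below 0.004 m and angle between empty_a's own z axis and vertical below 0.12 rad and linear speed of empty_a below 0.03 m/s) or (horizontal distance between empty_a and seat1 below 0.006 m and z of empty_a in the frame of seat1 below 0.004 m and angle between empty_a's own z axis and vertical below 0.12 rad and linear speed of empty_a below 0.03 m/s) or (horizontal distance between empty_a and seat2 below 0.006 m and z of empty_a in the frame of seat2 below 0.004 m and angle between empty_a's own z axis and vertical below 0.12 rad and linear speed of empty_a below 0.03 m/s) or (horizontal distance between empty_a and seat3 below 0.006 m and z of empty_a in the frame of seat3 below 0.004 m and angle between empty_a's own z axis and vertical below 0.12 rad and linear speed of empty_a below 0.03 m/s)) and ((horizontal distance between empty_b and seat0 below 0.006 m and z of empty_b in the frame of seat0 below 0.004 m and angle between empty_b's own z axis and vertical below 0.12 rad and linear speed of empty_b below 0.03 m/s) or (horizontal distance between empty_b and seat1 below 0.006 m and z of empty_b in the frame of seat1 below 0.004 m and angle between empty_b's own z axis and vertical below 0.12 rad and linear speed of empty_b below 0.03 m/s) or (horizontal distance between empty_b and seat2 below 0.006 m and z of empty_b in the frame of seat2 below 0.004 m and angle between empty_b's own z axis and vertical below 0.12 rad and linear speed of empty_b below 0.03 m/s) or (horizontal distance between empty_b and seat3 below 0.006 m and z of empty_b in the frame of seat3 below 0.004 m and angle between empty_b's own z axis and vertical below 0.12 rad and linear speed of empty_b below 0.03 m/s)) and ((horizontal distance between empty_c and seat0 below 0.006 m and z of empty_c in the frame of seat0 below 0.004 m and angle between empty_c's own z axis and vertical below 0.12 rad and linear speed of empty_c below 0.03 m/s) or (horizontal distance between empty_c and seat1 below 0.006 m and z of empty_c in the frame of seat1 below 0.004 m and angle between empty_c's own z axis and vertical below 0.12 rad and linear speed of empty_c below 0.03 m/s) or (horizontal distance between empty_c and seat2 below 0.006 m and z of empty_c in the frame of seat2 below 0.004 m and angle between empty_c's own z axis and vertical below 0.12 rad and linear speed of empty_c below 0.03 m/s) or (horizontal distance between empty_c and seat3 below 0.006 m and z of empty_c in the frame of seat3 below 0.004 m and angle between empty_c's own z axis and vertical below 0.12 rad and linear speed of empty_c below 0.03 m/s))); the robot touches nothing.
It fails at once if a wound bobbin is let fall from more than about 5 cm (free of the fingers and faster than 1 m/s) ((linear speed of wound_yellow above 1 m/s and contact force between the fingers and wound_yellow below 0.05 N) or (linear speed of wound_orange above 1 m/s and contact force between the fingers and wound_orange below 0.05 N) or (linear speed of wound_blue above 1 m/s and contact force between the fingers and wound_blue below 0.05 N) or (linear speed of wound_pink above 1 m/s and contact force between the fingers and wound_pink below 0.05 N)).
It fails at once if another thing on the bench is shifted by more than 4 cm (distance of any of screwdriver, motor, glue, brush_cup from where it was at the start of the episode above 0.04 m).
Of wound_yellow, wound_orange, wound_blue, wound_pink only 3 to 4 are there at a start; the rules pass over those that are not, and their reading is None.
Of empty_a, empty_b, empty_c only 2 to 3 are there at a start; the rules pass over those that are not, and their reading is None.
At some moment in a run one of empty_a, empty_b, empty_c, tray may be knocked a few centimetres aside while the robot is not near it.
It also fails if it takes over 210 s, if anything falls off the work surface, if the arm or the gripper's body presses on something with over 40 N, if the wrist force passes 120 N, or if a joint passes its speed limit or range.

## Working session

There is one attempt and no reset: what is moved stays moved. The work goes in short steps, Python scripts to look and compute and a tool call to move; the robot and the scene stay as the last step left them, time stands still between calls to the robot, and variables do not carry over. Pictures are saved under pics/ and viewed, and the job is handed in when it is done.

Besides the shell and the picture viewer there is one more tool, called after "Emit:" as name(argument=value, ...), one argument or row to a line, values as JSON. move_arm: Moves the arm, as the interface text tells. Its arguments: {"type":"object","properties":{"increments":{"type":"array","items":{"type":"array"}},"jaw":{"type":"number"}},"required":["increments"]}

```bash
ls; mkdir -p pics; python3 - <<'E'
from plant import ctrl
import cv2
for n in ("side","top"):
    s=ctrl.snapshot(n); cv2.imwrite(f"pics/{n}0.png",s["color"][:,:,::-1])
    print(n,{k:s[k] for k in s if k!="color"})
print(ctrl.get_obs())
E
```

```text
pics
side {'fx': 364.58944513405993, 'fy': 364.58944513405993, 'cx': 323.09527206437446, 'cy': 198.85772607661437, 'D': array([-0.07141544,  0.        ,  0.        ,  0.        ,  0.        ]), 'R': array([[-0.97839163, -0.20560872,  0.02179133],
       [-0.13545074,  0.55775562, -0.81887836],
       [ 0.1562143 , -0.80413538, -0.57355329]]), 't': array([0.51728503, 0.18392565, 1.02596254])}
top {'fx': 446.53324828665745, 'fy': 446.53324828665745, 'cx': 320.2284662177606, 'cy': 196.70785256442068, 'D': array([0.01472402, 0.        , 0.        , 0.        , 0.        ]), 'R': array([[ 0.04359702, -0.9990469 ,  0.00214308],
       [-0.97386871, -0.04297666, -0.2230084 ],
       [ 0.22288795,  0.00763542, -0.97481417]]), 't': array([-0.05713216,  0.54353101,  1.2329332 ])}
{'clock': 0.1, 'joint_pos': array([ 9.38002873e+01,  2.05871145e+01,  6.40849260e-01, -1.75629159e-02,
       -7.01366401e+01, -1.65084656e+01]), 'qvel': array([-0.05766634, -0.05818588,  0.13092795,  0.18264447,  0.09536034,
       -0.06414496]), 'tau': array([-1.39015872e-03, -5.84159625e+01,  2.93750417e+01,  7.01545939e+00,
        1.01803994e-02, -5.11207725e-05]), 'tool_pos': array([0.14840268, 0.65804716, 0.22573325]), 'orientation': array([ 1.79915820e+02, -7.72957549e-03, -1.27141521e+01]), 'force': array([-0.06406492,  0.64304108,  0.58022807]), 'moment': array([-0.02755231,  0.0619142 ,  0.0479615 ]), 'opening': 0.08757619556504918}
```

View pics/side0.png

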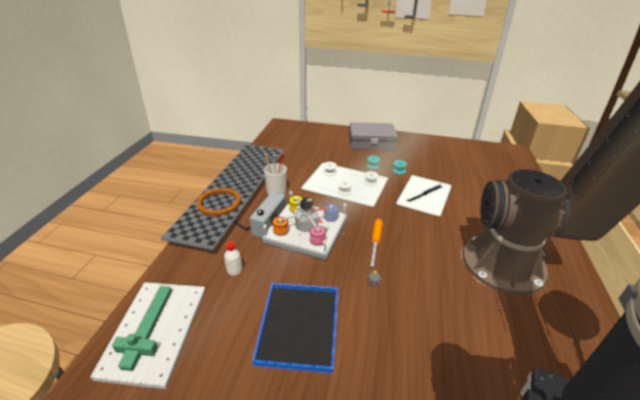

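View pics/top0.png

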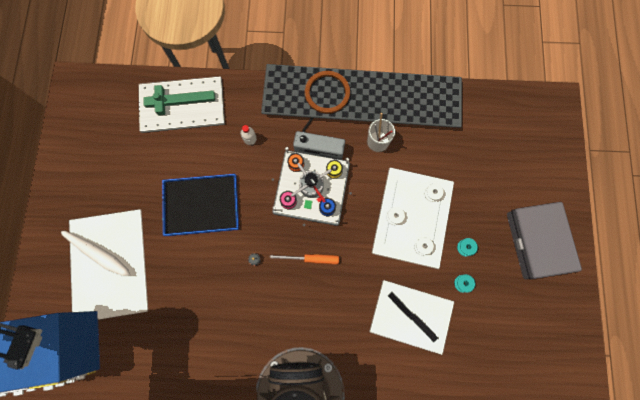

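The top view shows the winder at about (312,185), with orange (296,162), yellow (335,168), pink (288,200) and blue (327,207). The tray is at (200,205). Empties are at (435,192), (397,216) and (425,246). The turquoise look-alikes are at (467,247) and (465,284). I'll zoom in for accurate measurements.

```bash
cat > h.py <<'E'
import numpy as np, cv2
from plant import ctrl
def cam(s):
    K=np.array([[s["fx"],0,s["cx"]],[0,s["fy"],s["cy"]],[0,0,1]]);return K,np.array(s["D"]),np.array(s["R"]),np.array(s["t"])
def proj(s,P):
    K,D,R,t=cam(s);return cv2.projectPoints(np.array(P,float).reshape(-1,3),cv2.Rodrigues(R)[0],t,K,D)[0].reshape(-1,2)
def back(s,uv,z):
    K,D,R,t=cam(s);u=cv2.undistortPoints(np.array(uv,float).reshape(-1,1,2),K,D).reshape(-1,2)
    d=np.c_[u,np.ones(len(u))]@R; c=-R.T@t
    return c+d*((z-c[2])/d[:,2])[:,None]
def crop(s,name,x0,x1,y0,y1,k,draw=None):
    im=cv2.resize(s["color"][y0:y1,x0:x1,::-1],None,fx=k,fy=k,interpolation=cv2.INTER_CUBIC)
    if draw is not None:
        for p in draw:
            q=((p-[x0,y0]+.5)*k).astype(int); cv2.circle(im,tuple(int(v) for v in q),2,(0,255,0),-1)
    cv2.imwrite(f"pics/{name}.png",im)
E
python3 - <<'E'
from h import *
s=ctrl.snapshot("top")
crop(s,"t1a",262,372,125,230,7)
crop(s,"t1b",155,245,165,245,8)
crop(s,"t1c",365,490,165,300,5)
s=ctrl.snapshot("side")
crop(s,"s1a",240,360,180,260,6)
E
```

```text
(no output)
```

View pics/t1a.png

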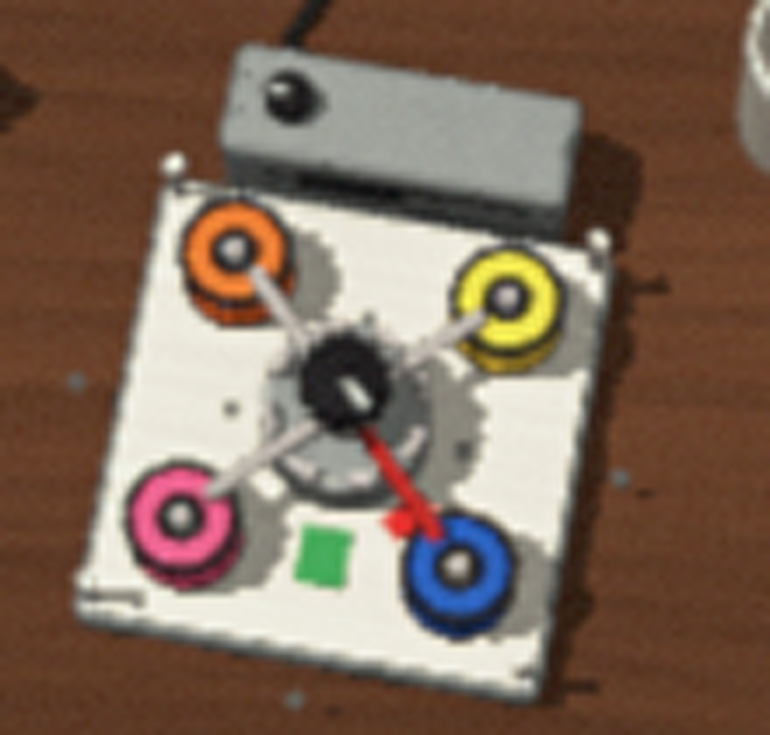

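View pics/t1b.png

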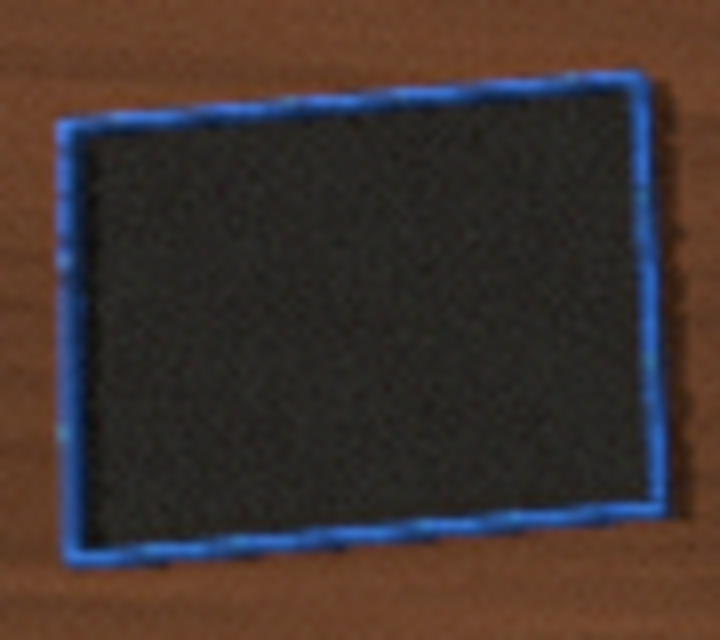

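View pics/t1c.png

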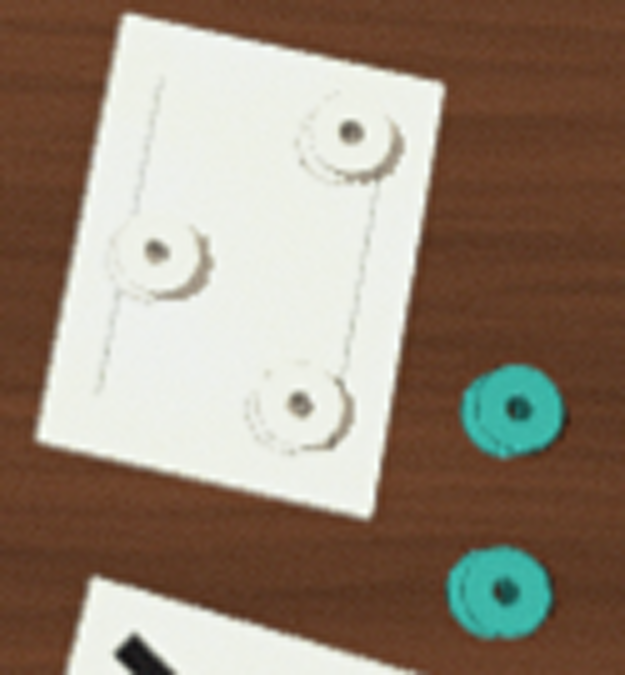

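View pics/s1a.png

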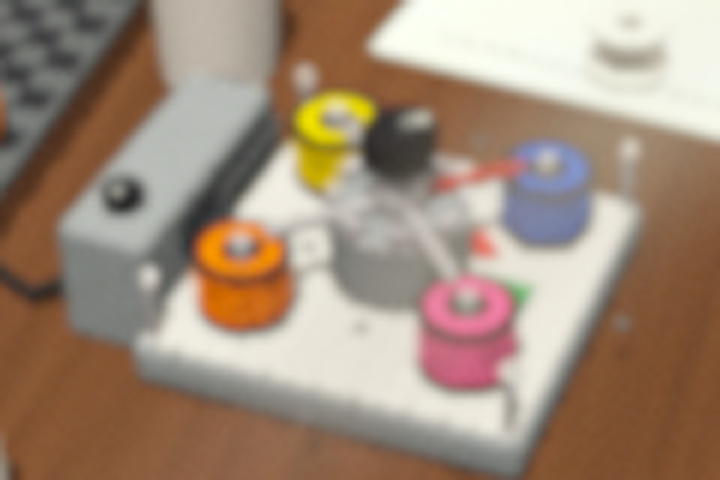

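```bash
cat > fitw.py <<'E'
from h import *
from scipy.optimize import least_squares
def f(c,k,x0,y0): return (np.array(c,float)+.5)/k-.5+[x0,y0]
st=ctrl.snapshot("top"); ss=ctrl.snapshot("side")
r=.082/np.sqrt(2)
# order orange(+x+y) pink(-x+y) blue(-x-y) yellow(+x-y)
L=np.array([[r,r],[-r,r],[-r,-r],[r,-r]])
T=f([[237,248],[183,516],[458,566],[508,300]],7,262,125); K=f([[346,380]],7,262,125)
S=f([[240,245],[466,298],[548,160],[341,118]],6,240,180)
def W(p,z): 
    c,s=np.cos(p[2]),np.sin(p[2]); return np.c_[L@np.array([[c,s],[-s,c]])+p[:2],np.full(4,z)]
def res(p,t=1,sd=1):
    o=[]
    if t: o+=[(proj(st,W(p,.070))-T).ravel(),(proj(st,[[p[0],p[1],.120]])-K).ravel()]
    if sd:o+=[(proj(ss,W(p,.0765))-S).ravel()]
    return np.concatenate(o)
for a in ((1,0),(0,1),(1,1)):
    q=least_squares(res,[.45,.03,-.1],args=a); print(a,q.x[:2].round(4),np.degrees(q.x[2]).round(2),q.fun.round(1))
q=least_squares(res,[.45,.03,-.1]); p=q.x
print("seats0-3",W(p,.036).round(4).tolist())
tr=f([[60,124],[638,74],[663,514],[68,560]],8,155,165)
C=back(st,tr,.018); print("tray",C.round(4).tolist(),C.mean(0).round(4), np.linalg.norm(np.diff(C,axis=0),axis=1))
for c in ((350,132),(157,252),(300,404)):
    print("empty",back(st,f([c],5,365,165),.034).round(4))
E
python3 fitw.py
```

```text
(1, 0) [ 0.5838 -0.0051] -8.15 [ 0.   0.4 -0.2  0.   0.2  0.2  0.2  0.  -0.2 -0.6]
(0, 1) [ 5.817e-01 -3.000e-04] -8.16 [ 0.1 -0.3  0.3  0.4  0.2  0.5 -0.6 -0.7]
(1, 1) [ 0.5832 -0.0041] -8.14 [-0.3  0.6 -0.6  0.2 -0.2  0.4 -0.1  0.2 -0.6 -0.4  0.  -1.2  0.1 -0.5
 -0.1 -0.3 -0.7 -1.4]
seats0-3 [[0.6488, 0.0451, 0.036], [0.534, 0.0615, 0.036], [0.5176, -0.0533, 0.036], [0.6324, -0.0697, 0.036]]
tray [[0.5859, 0.4459, 0.018], [0.6151, 0.2304, 0.018], [0.4477, 0.2066, 0.018], [0.4213, 0.4228, 0.018]] [0.5175 0.3264 0.018 ] [0.21756191 0.16904099 0.2177467 ]
empty [[ 0.5841 -0.3715  0.034 ]]
empty [[ 0.5066 -0.2575  0.034 ]]
empty [[ 0.4209 -0.3405  0.034 ]]
```

Emit:
move_arm(
  increments=[
    [[24,-37,0],0],
    [[24,-37,0],0],
    [[24,-37,0],0],
    [[24,-37,0],0],
    [[24,-37,0],0],
    [[24,-37,0],0],
    [[24,-37,0],0],
    [[24,-37,0],0],
  ],
  jaw=1,
)

```text
clock: 1.1
tool_pos: [0.3424, 0.3546, 0.224]
orientation: [179.9, -0.1, -12.3]
force: [0.9, 1.6, -0.4]
opening: 0.0877
```

Emit:
move_arm(
  increments=[
    [[30,-45,0],0],
    [[30,-45,0],0],
    [[30,-45,0],0],
    [[30,-45,0],0],
    [[30,-45,0],0],
    [[30,-45,0],0],
    [[30,-45,0],0],
    [[30,-45,-30],0],
  ],
)

```text
clock: 1.9
tool_pos: [0.5613, 0.0249, 0.206]
orientation: [-179.6, -0.6, -12.1]
force: [0.7, 0.1, 0.5]
opening: 0.0875
```

```bash
cat > look.py <<'E'
from h import *
import sys
n=sys.argv[1]
o=ctrl.get_obs(); print(o["clock"],o["tool_pos"].round(4),o["orientation"].round(1),o["force"].round(1),o["opening"].round(4),o["joint_pos"].round(0))
s=ctrl.snapshot("top"); d=ctrl.snapshot("side")
a=cv2.resize(s["color"][110:260,230:430,::-1],None,fx=4,fy=4,interpolation=cv2.INTER_CUBIC)
b=cv2.resize(d["color"][140:270,220:400,::-1],None,fx=4,fy=4,interpolation=cv2.INTER_CUBIC)
cv2.imwrite(f"pics/{n}_t.png",a);cv2.imwrite(f"pics/{n}_s.png",b)
E
python3 look.py a1
```

```text
Traceback (most recent call last):
  File "look.py", line 4, in <module>
    o=ctrl.get_obs(); print(o["clock"],o["tool_pos"].round(4),o["orientation"].round(1),o["force"].round(1),o["opening"].round(4),o["joint_pos"].round(0))
                                                                                                            ^^^^^^^^^^^^^^^^^^
AttributeError: 'float' object has no attribute 'round'
```

```bash
sed -i 's/o\["opening"\].round(4)/round(o["opening"],4)/' look.py; python3 look.py a1
```

```text
1.9 [0.5613 0.0249 0.206 ] [-179.6   -0.6  -12.1] [0.7 0.1 0.5] 0.0875 [ 23.  10. -16.   0. -63.  55.]
```

View pics/a1_s.png

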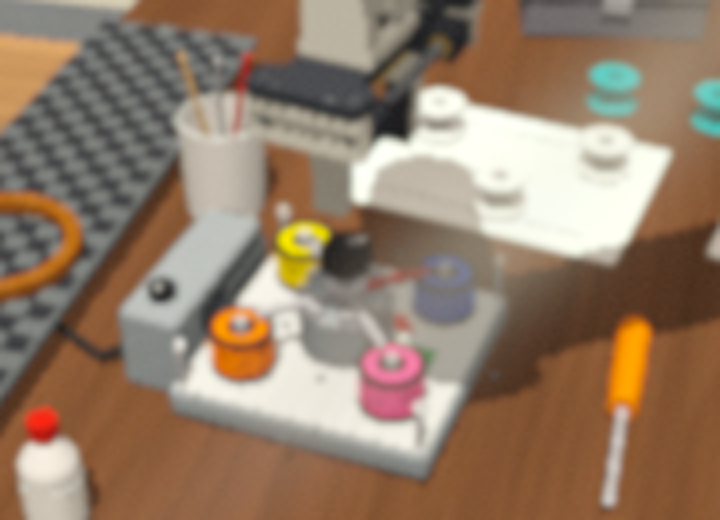

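View pics/a1_t.png

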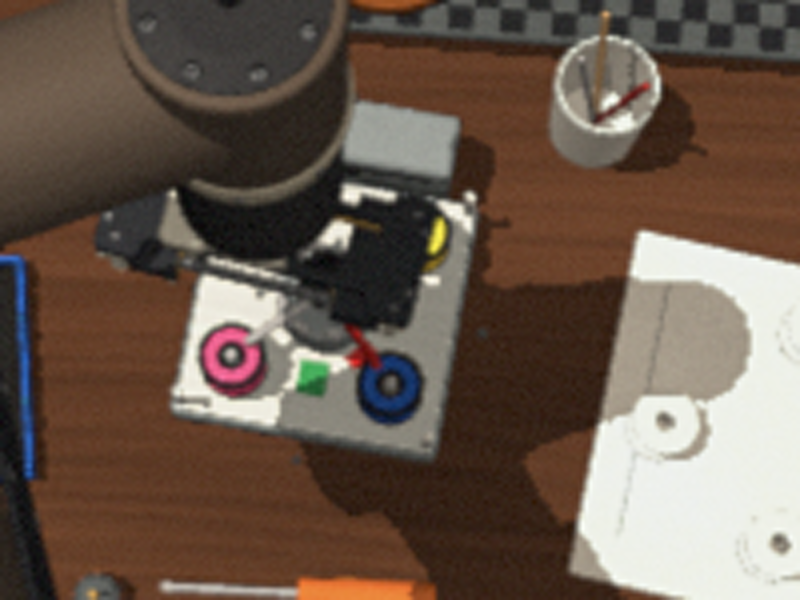

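```bash
python3 - <<'E'
from h import *
d=ctrl.snapshot("side")
T=np.array([.5613,.0249,.206]);a=np.radians(-12.1);y=np.array([-np.sin(a),np.cos(a),0]);x=np.array([np.cos(a),np.sin(a),0])
P=[T+y*sy*r+x*w*.0095 for sy in (1,-1) for r in (.044,.065) for w in (1,-1)]
u=proj(d,P);print(((u-[220,140]+.5)*4).round(0))
crop(d,"a2",270,350,130,210,8,draw=u)
E
```

```text
[[323. 197.]
 [350. 204.]
 [308. 213.]
 [335. 220.]
 [381. 134.]
 [406. 140.]
 [393. 120.]
 [418. 126.]]
```

View pics/a2.png

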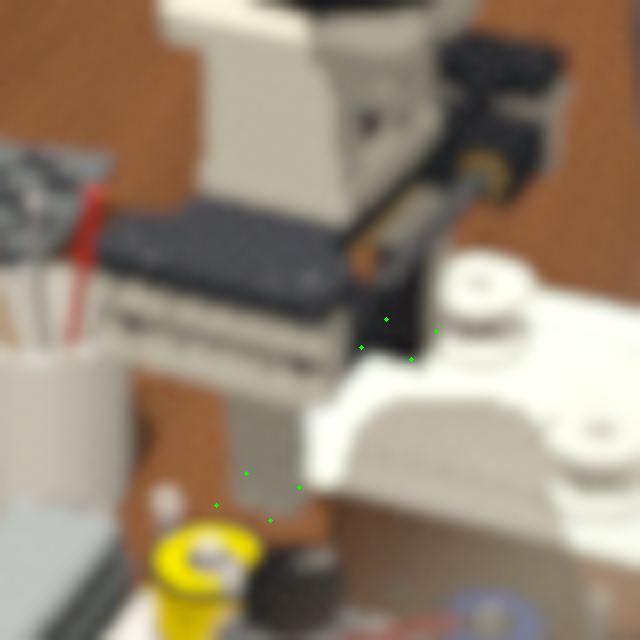

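```bash
python3 - <<'E'
from h import *
d=ctrl.snapshot("side")
o=ctrl.get_obs();print(o["clock"],o["tool_pos"],o["orientation"],o["qvel"])
T=o["tool_pos"];a=np.radians(o["orientation"][2]);y=np.array([-np.sin(a),np.cos(a),0]);x=np.array([np.cos(a),np.sin(a),0])
P=[T+y*sy*r+x*w*.0095 for sy in (1,-1) for r in (.044,.065) for w in (1,-1)]
u=proj(d,P)
crop(d,"a3",270,350,130,210,8,draw=u)
E
```

```text
2.1 [0.558053   0.02537324 0.20205693] [-179.78001568   -0.20306975  -12.23472759] [ 2.42829462 -1.63593527  0.36533414  0.20201733 -0.18868186 -0.41924209]
```

View pics/a3.png

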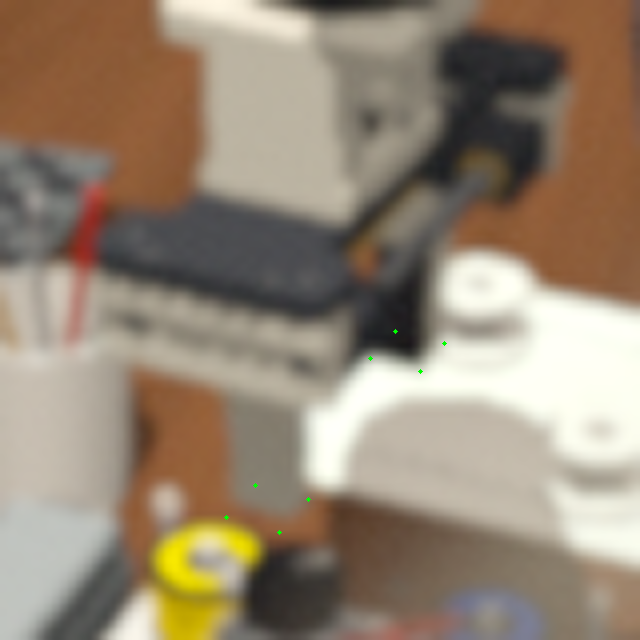

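Emit:
move_arm(
  increments=[
    [[8,-9,-15],0],
    [[8,-9,-15],0],
    [[7,-9,-10],0],
    [[2,-1,-5],0],
    [[0,0,-5],0],
    [[0,0,0],0],
    [[0,0,0],0],
    [[0,0,0],0],
  ],
)

```text
clock: 2.9
tool_pos: [0.5845, -0.0005, 0.1504]
orientation: [-179.7, -0.4, -11.9]
force: [-0.1, -0.5, 0.7]
opening: 0.0878
```

```bash
python3 look.py a4
```

```text
2.9 [ 5.845e-01 -5.000e-04  1.504e-01] [-179.7   -0.4  -11.9] [-0.1 -0.5  0.7] 0.0878 [ 19.  15. -17.  -0. -57.  59.]
```

View pics/a4_s.png

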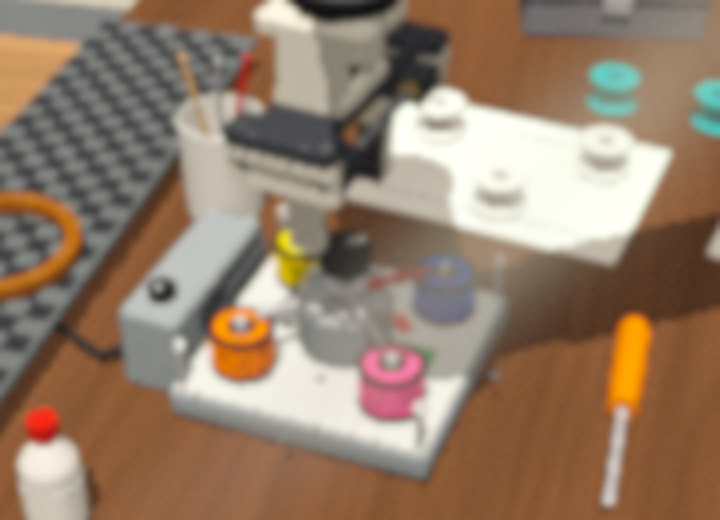

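View pics/a4_t.png

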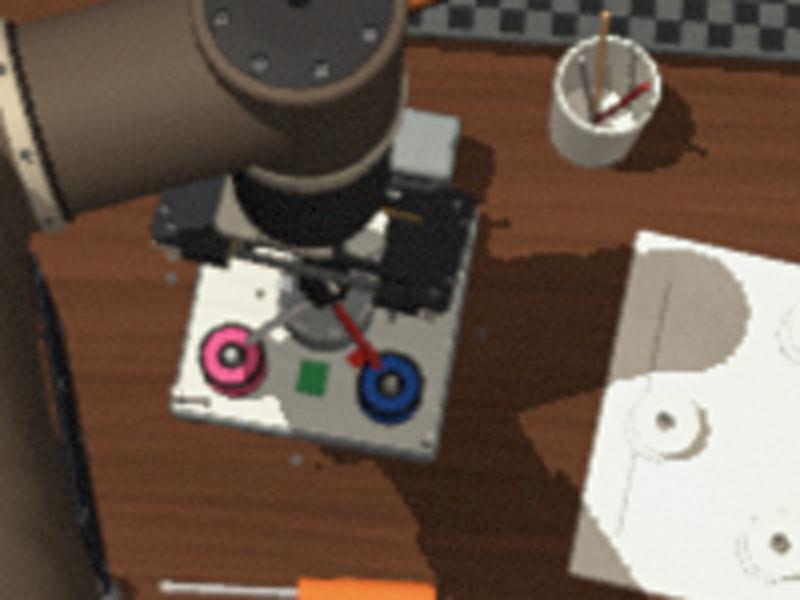

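Emit:
move_arm(
  increments=[
    [[-1,-1,-20],0],
    [[0,0,-20],0],
    [[0,0,-12],0],
    [[0,0,-8],0],
    [[0,0,-2],0],
    [[0,0,0],0],
    [[0,0,0],0],
    [[0,0,0],0],
  ],
  jaw=0.3,
)

```text
clock: 3.8
tool_pos: [0.5862, -0.0005, 0.0909]
orientation: [-179.5, -0.8, -11.8]
force: [-0.8, 0.8, -0.0]
opening: 0.057
```

```bash
python3 look.py a5
```

```text
3.8 [ 5.862e-01 -5.000e-04  9.090e-02] [-179.5   -0.8  -11.8] [-0.8  0.8 -0. ] 0.057 [ 19.  19. -21.  -0. -49.  59.]
```

View pics/a5_s.png

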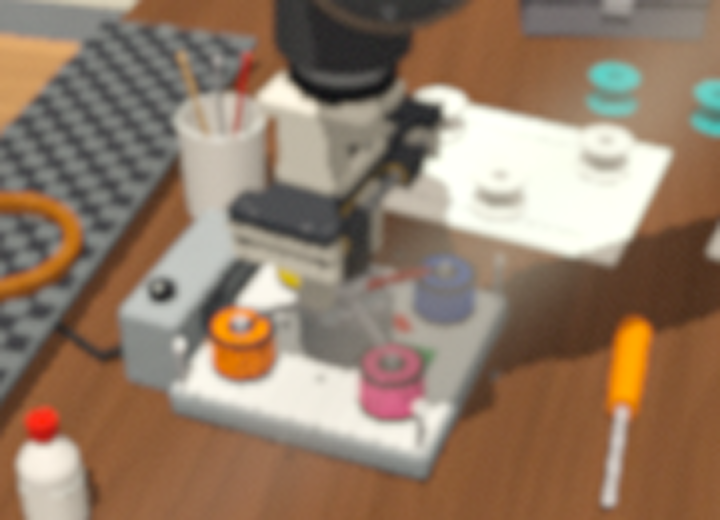

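Emit:
move_arm(
  increments=[
    [[-2,0,0],0],
    [[0,0,0],0],
    [[0,0,0],0],
    [[0,0,0],0],
    [[0,0,0],0],
    [[0,0,0],0],
    [[0,0,0],0],
    [[0,0,0],0],
  ],
  jaw=-1,
)

```text
clock: 4.7
tool_pos: [0.5828, -0.0041, 0.0917]
orientation: [-179.8, -0.7, -11.8]
force: [0.2, -1.8, -1.0]
opening: 0.0352
```

Emit:
move_arm(
  increments=[
    [[0,0,4],0],
    [[0,0,4],0],
    [[0,0,4],0],
    [[0,0,1],0],
    [[0,0,0],0],
    [[0,0,0],0],
    [[0,0,0],0],
    [[0,0,0],0],
  ],
)

```text
clock: 5.5
tool_pos: [0.5826, -0.0041, 0.1026]
orientation: [-179.8, -0.6, -11.9]
force: [3.7, -2.3, -10.3]
opening: 0.0352
```

Emit:
move_arm(
  increments=[
    [[0,0,2],0],
    [[0,0,0.5],-0.12],
    [[0,0,0.5],-0.12],
    [[0,0,0.5],-0.12],
    [[0,0,0.5],-0.12],
    [[0,0,0.5],-0.12],
    [[0,0,0.5],-0.12],
    [[0,0,0],0],
  ],
)

```text
clock: 6.3
tool_pos: [0.5834, -0.0035, 0.1056]
orientation: [-179.7, -0.6, -54.9]
force: [4.0, -3.7, -11.0]
opening: 0.0354
```

Emit:
move_arm(
  increments=[
    [[0,0,0],-0.035],
    [[0,0,0],0],
    [[0,0,-4],0],
    [[0,0,-4],0],
    [[0,0,-4],0],
    [[0,0,-2],0],
    [[0,0,0],0],
    [[0,0,0],0],
  ],
)

```text
clock: 7.1
tool_pos: [0.5835, -0.0035, 0.0919]
orientation: [-179.7, -0.7, -56.8]
force: [3.2, -1.3, -7.1]
opening: 0.0353
```

Emit:
move_arm(
  increments=[
    [[0,0,-1],0],
    [[0,0,-1],0],
    [[0,0,0],0],
    [[0,0,0],0],
    [[0,0,0],0],
    [[0,0,0],0],
    [[0,0,0],0],
    [[0,0,0],0],
  ],
)

```text
clock: 7.9
tool_pos: [0.5836, -0.0036, 0.0918]
orientation: [-179.6, -0.7, -56.7]
force: [0.9, -0.5, -3.1]
opening: 0.0354
```

Emit:
move_arm(
  increments=[
    [[0,0,0],0],
    [[0,0,0],0],
    [[0,0,0],0],
    [[0,0,0],0],
    [[0,0,20],0],
    [[0,0,20],0],
    [[0,0,20],0],
    [[0,0,10],0],
  ],
  jaw=1,
)

```text
clock: 8.7
tool_pos: [0.5826, -0.0035, 0.1632]
orientation: [-179.8, -0.7, -56.7]
force: [-0.4, -0.3, -0.9]
opening: 0.0868
```

```bash
python3 look.py b1
```

```text
8.7 [ 0.5826 -0.0035  0.1632] [-179.8   -0.7  -56.7] [-0.4 -0.3 -0.9] 0.0868 [ 19.  14. -17.   1. -58.  14.]
```

View pics/b1_t.png

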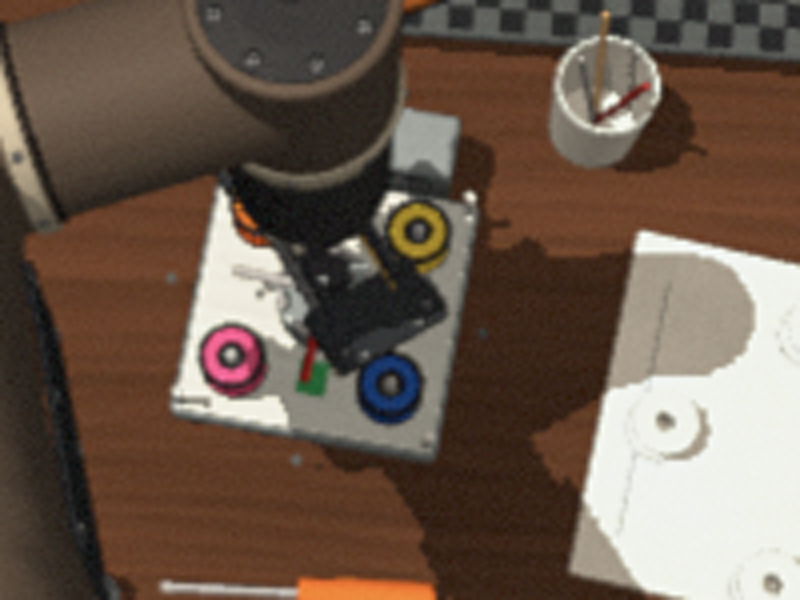

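View pics/b1_s.png

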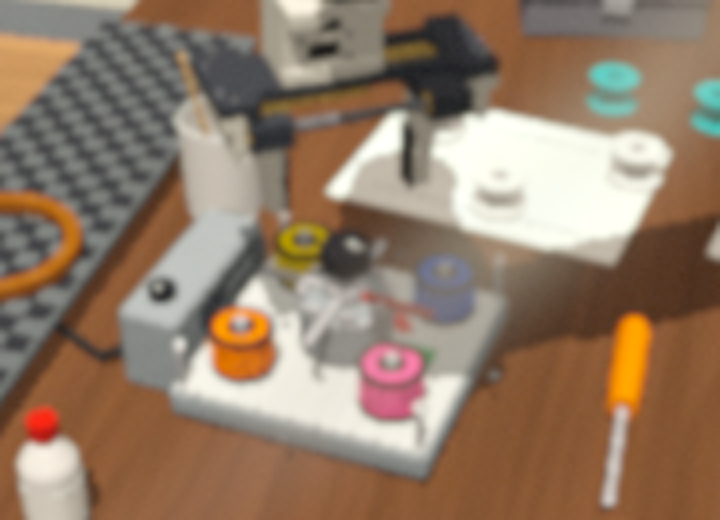

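LOAD is reached: the red arm sits over the green patch. One empty was nudged, the right one in the side view, so I'll re-measure it later. Next is pink.

Emit:
move_arm(
  increments=[
    [[-15,20,0],0.03],
    [[-15,20,0],0.03],
    [[-12,16,0],0],
    [[-6,8,-10],0],
    [[0,1,-20],0],
    [[0,0,-20],0],
    [[0,0,-10],0],
    [[0,0,0],0],
  ],
  jaw=0.6,
)

```text
clock: 9.6
tool_pos: [0.5294, 0.0625, 0.0926]
orientation: [179.8, -0.5, -53.2]
force: [0.4, 0.4, -0.7]
opening: 0.0701
```

Emit:
move_arm(
  increments=[
    [[4,-1,0],0],
    [[0,0,0],0],
    [[0,0,-15],0],
    [[0,0,-15],0],
    [[0,0,-12],0],
    [[0,0,-6],0],
    [[0,0,-2],0],
    [[0,0,0],0],
  ],
)

```text
clock: 10.4
tool_pos: [0.5378, 0.0616, 0.0444]
orientation: [-179.8, -0.6, -53.3]
force: [0.4, -0.1, 0.8]
opening: 0.0699
```

```bash
python3 look.py b2
```

```text
10.4 [0.5378 0.0616 0.0444] [-179.8   -0.6  -53.3] [ 0.4 -0.1  0.8] 0.0699 [ 28.  19. -30.   1. -41.   8.]
```

View pics/b2_s.png

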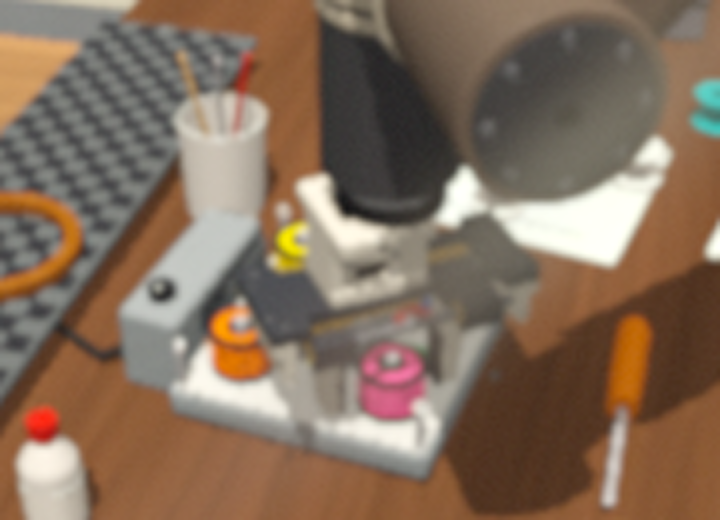

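Emit:
move_arm(
  increments=[
    [[-3,0,-2],0],
    [[0,0,0],0],
    [[0,0,0],0],
    [[0,0,0],0],
    [[0,0,0],0],
    [[0,0,0],0],
    [[0,0,0],0],
    [[0,0,0],0],
  ],
  jaw=-1,
)

```text
clock: 11.3
tool_pos: [0.5351, 0.062, 0.0437]
orientation: [-179.7, -0.6, -53.3]
force: [0.4, 0.6, -0.9]
opening: 0.0492
```

Emit:
move_arm(
  increments=[
    [[0,0,5],0],
    [[0,0,15],0],
    [[0,0,15],0],
    [[0,0,20],0],
    [[0,0,20],0.05],
    [[0,20,20],0.13],
    [[0,40,10],0.13],
    [[0,40,0],0.13],
  ],
)

```text
clock: 12.1
tool_pos: [0.5336, 0.1602, 0.155]
orientation: [-179.8, -0.7, -27.7]
force: [1.3, 0.3, -1.4]
opening: 0.0496
```

Emit:
move_arm(
  increments=[
    [[2,40,0],0.13],
    [[2,40,0],0.13],
    [[2,40,0],0.13],
    [[3,40,0],0.13],
    [[3,30,-15],0.09],
    [[3,15,-25],0],
    [[0,5,-25],0],
    [[0,0,-20],0],
  ],
)

```text
clock: 12.9
tool_pos: [0.5497, 0.3867, 0.0758]
orientation: [-179.3, -1.3, 9.4]
force: [0.1, 0.5, -0.7]
opening: 0.0495
```

Emit:
move_arm(
  increments=[
    [[0,-8,0],-0.02],
    [[0,-1,0],0],
    [[0,0,-10],0],
    [[0,0,-10],0],
    [[0,0,-10],0],
    [[0,0,-5],0],
    [[0,0,0],0],
    [[0,0,0],0],
  ],
)

```text
clock: 13.7
tool_pos: [0.5498, 0.376, 0.0392]
orientation: [-179.4, -1.3, 8.1]
force: [0.5, -0.1, -1.3]
opening: 0.0494
```

```bash
cat > look2.py <<'E'
from h import *
import sys
n=sys.argv[1]
o=ctrl.get_obs(); print(o["tool_pos"].round(4),o["orientation"].round(1),o["force"].round(1))
s=ctrl.snapshot("top"); d=ctrl.snapshot("side")
a=cv2.resize(s["color"][150:260,140:280,::-1],None,fx=5,fy=5,interpolation=cv2.INTER_CUBIC)
b=cv2.resize(d["color"][260:390,220:370,::-1],None,fx=5,fy=5,interpolation=cv2.INTER_CUBIC)[:550]
cv2.imwrite(f"pics/{n}_t.png",a);cv2.imwrite(f"pics/{n}_s.png",b)
E
python3 look2.py c1
```

```text
[0.5498 0.376  0.0392] [-179.4   -1.3    8.1] [ 0.5 -0.1 -1.3]
```

View pics/c1_t.png

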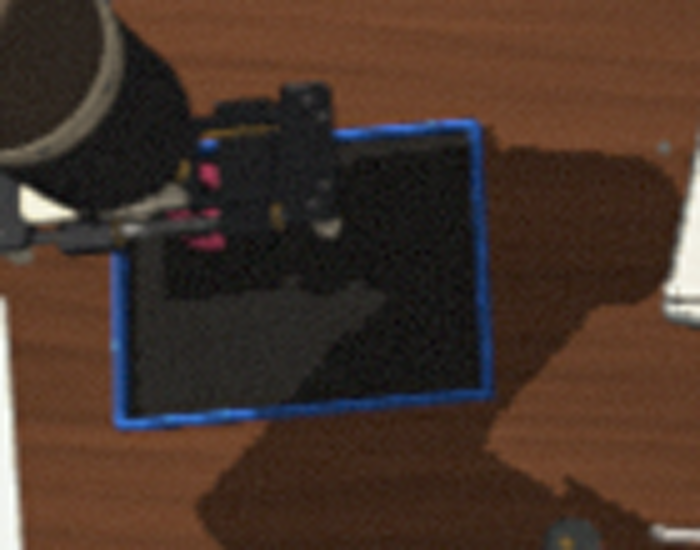

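View pics/c1_s.png

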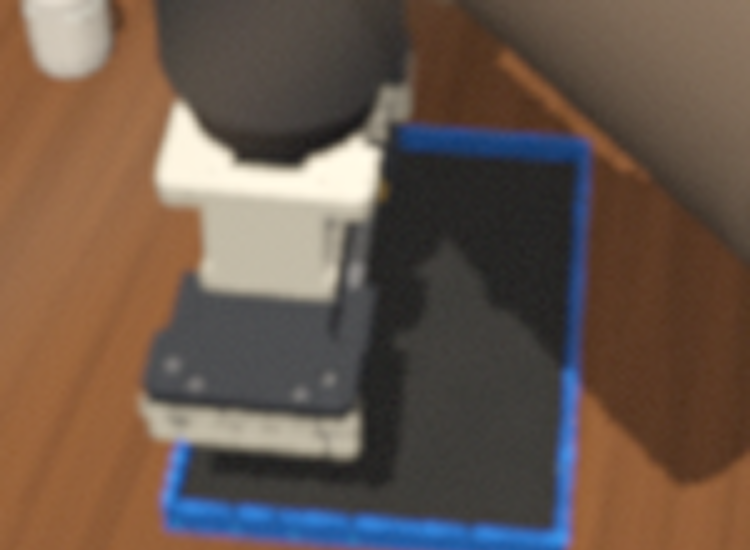

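The pink bobbin is held over the tray's far-left quarter. The tray hasn't moved: its lower-right corner is still at (238,229). Lowering now.

Emit:
move_arm(
  increments=[
    [[0,0,-8],0],
    [[0,0,-8],0],
    [[0,0,-5],0],
    [[0,0,-3],0],
    [[0,0,-1],0],
    [[0,0,0],0],
    [[0,0,0],0],
    [[0,0,0],0],
  ],
)

```text
clock: 14.6
tool_pos: [0.55, 0.3764, 0.0125]
orientation: [-179.3, -1.3, 8.1]
force: [0.3, -0.3, -0.9]
opening: 0.0497
```

Emit:
move_arm(
  increments=[
    [[0,0,-1],0],
    [[0,0,0],0],
    [[0,0,0],0],
    [[0,0,0],0],
    [[0,0,0],0],
    [[0,0,0],0],
    [[0,0,0],0],
    [[0,0,0],0],
  ],
  jaw=0.4,
)

```text
clock: 15.4
tool_pos: [0.5508, 0.3772, 0.0129]
orientation: [-179.2, -1.4, 8.1]
force: [0.1, -0.5, -0.3]
opening: 0.061
```

Emit:
move_arm(
  increments=[
    [[0,0,15],0],
    [[0,0,30],0],
    [[0,0,40],0],
    [[6,-20,30],0.06],
    [[14,-45,5],0.1],
    [[14,-45,0],0.1],
    [[14,-45,0],0.1],
    [[14,-45,0],0.1],
  ],
  jaw=0.5,
)

```text
clock: 16.2
tool_pos: [0.6137, 0.1767, 0.1471]
orientation: [-179.4, -2.0, 36.0]
force: [0.4, 0.4, 0.1]
opening: 0.0656
```

```bash
python3 look2.py c2
```

```text
[0.6137 0.1767 0.1471] [-179.4   -2.    36. ] [0.4 0.4 0.1]
```

View pics/c2_t.png

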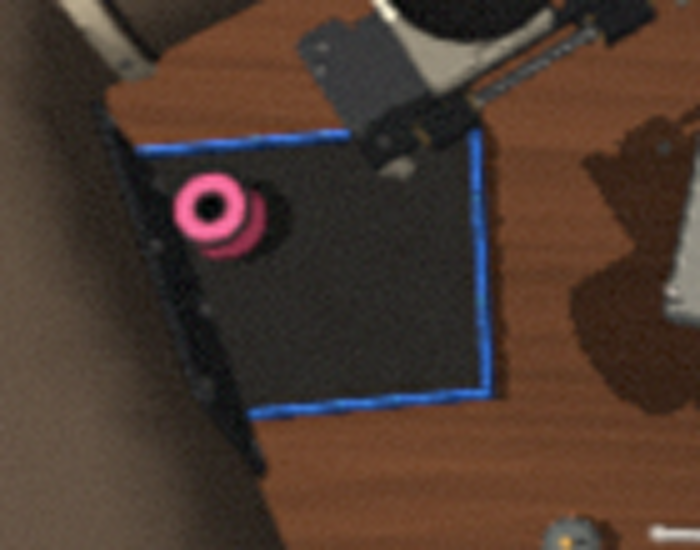

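Pink stands in the tray at crop (212,208). Next is orange.

Emit:
move_arm(
  increments=[
    [[10,-38,0],0.01],
    [[10,-38,0],0],
    [[8,-30,0],0],
    [[4,-14,-5],0],
    [[1,-4,-15],0],
    [[0,0,-15],0],
    [[0,0,-10],0],
    [[0,0,0],0],
  ],
)

```text
clock: 17.1
tool_pos: [0.6487, 0.0466, 0.1053]
orientation: [-179.5, -2.3, 36.1]
force: [0.1, 0.5, -0.2]
opening: 0.0655
```

Emit:
move_arm(
  increments=[
    [[0,-1,-15],0.01],
    [[0,0,-15],0],
    [[0,0,-12],0],
    [[0,0,-10],0],
    [[0,0,-6],0],
    [[0,0,-2],0],
    [[0,0,0],0],
    [[0,0,0],0],
  ],
)

```text
clock: 17.9
tool_pos: [0.6496, 0.0502, 0.0442]
orientation: [-179.6, -2.4, 37.0]
force: [-0.8, 0.1, -0.4]
opening: 0.066
```

```bash
python3 look.py d1
```

```text
17.9 [0.6496 0.0502 0.0442] [-179.6   -2.4   37. ] [-0.8  0.1 -0.4] 0.066 [ 21.  27. -15.  -2. -46. 107.]
```

View pics/d1_s.png

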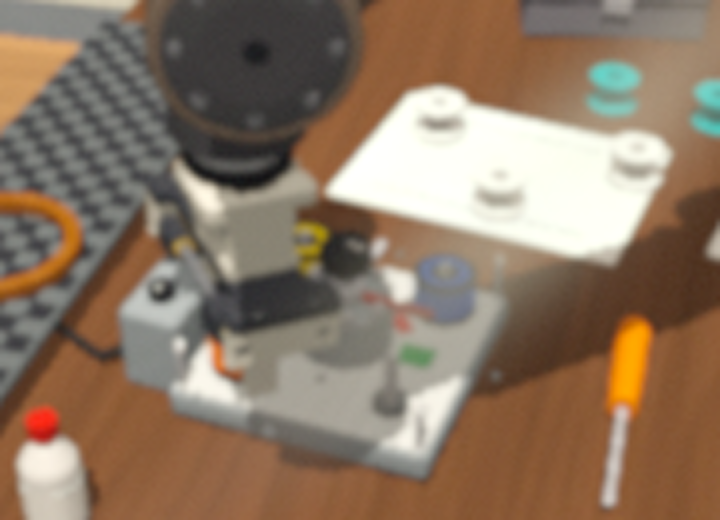

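Position is off by 5 mm in y, so I'll correct that and grip.

Emit:
move_arm(
  increments=[
    [[-1,-4,-1],0],
    [[0,0,0],0],
    [[0,0,0],0],
    [[0,0,0],0],
    [[0,0,0],0],
    [[0,0,0],0],
    [[0,0,0],0],
    [[0,0,0],0],
  ],
  jaw=-1,
)

```text
clock: 18.8
tool_pos: [0.6489, 0.0455, 0.0443]
orientation: [-179.6, -2.5, 37.0]
force: [-0.4, -0.4, -0.8]
opening: 0.0499
```

Emit:
move_arm(
  increments=[
    [[0,0,5],0],
    [[0,0,15],0],
    [[0,0,15],0],
    [[0,0,20],0],
    [[0,0,20],0],
    [[-5,20,20],-0.05],
    [[-10,40,10],-0.1],
    [[-10,40,0],-0.1],
  ],
)

```text
clock: 19.6
tool_pos: [0.623, 0.1434, 0.1542]
orientation: [-179.5, -2.4, 21.9]
force: [0.4, 1.0, -1.1]
opening: 0.0503
```

Emit:
move_arm(
  increments=[
    [[-24,38,0],-0.1],
    [[-25,38,0],-0.1],
    [[-25,38,0],-0.05],
    [[-25,38,0],0],
    [[-22,32,0],0],
    [[-12,18,-10],0],
    [[-4,4,-20],0],
    [[0,0,-20],0],
  ],
)

```text
clock: 20.4
tool_pos: [0.4796, 0.3646, 0.1108]
orientation: [-179.0, -3.0, 7.0]
force: [-0.8, -0.6, -1.5]
opening: 0.05
```

Emit:
move_arm(
  increments=[
    [[-5,1,-15],0],
    [[0,0,-20],0],
    [[0,0,-20],0],
    [[0,0,-12],0],
    [[0,0,-5],0],
    [[0,0,0],0],
    [[0,0,0],0],
    [[0,0,0],0],
  ],
)

```text
clock: 21.2
tool_pos: [0.4735, 0.3666, 0.0372]
orientation: [-179.0, -3.0, 7.2]
force: [-0.5, -1.0, -1.9]
opening: 0.0501
```

Emit:
move_arm(
  increments=[
    [[0,0,-8],0],
    [[0,0,-8],0],
    [[0,0,-5],0],
    [[0,0,-3],0],
    [[0,0,-1],0],
    [[0,0,0],0],
    [[0,0,0],0],
    [[0,0,0],0],
  ],
)

```text
clock: 22.0
tool_pos: [0.4743, 0.3676, 0.0125]
orientation: [-178.9, -3.1, 7.2]
force: [-0.3, 0.3, -0.3]
opening: 0.05
```

Emit:
move_arm(
  increments=[
    [[0,0,0],0],
    [[0,0,0],0],
    [[0,0,0],0],
    [[0,0,0],0],
    [[0,0,0],0],
    [[0,0,0],0],
    [[0,0,0],0],
    [[0,0,0],0],
  ],
  jaw=0.4,
)

```text
clock: 22.8
tool_pos: [0.4749, 0.3682, 0.0127]
orientation: [-178.8, -3.2, 7.2]
force: [0.1, -0.3, 0.6]
opening: 0.0615
```

Emit:
move_arm(
  increments=[
    [[0,0,15],0],
    [[0,0,30],0],
    [[0,0,40],0],
    [[0,-20,35],0.06],
    [[5,-45,20],0.1],
    [[6,-48,0],0.1],
    [[6,-48,0],0.1],
    [[6,-48,0],0.1],
  ],
  jaw=0.5,
)

```text
clock: 23.6
tool_pos: [0.4974, 0.1572, 0.158]
orientation: [-179.1, -3.5, 35.0]
force: [1.6, -0.2, -0.1]
opening: 0.0657
```

```bash
python3 look2.py c3
```

```text
[0.4974 0.1572 0.158 ] [-179.1   -3.5   35. ] [ 1.6 -0.2 -0.1]
```

View pics/c3_t.png

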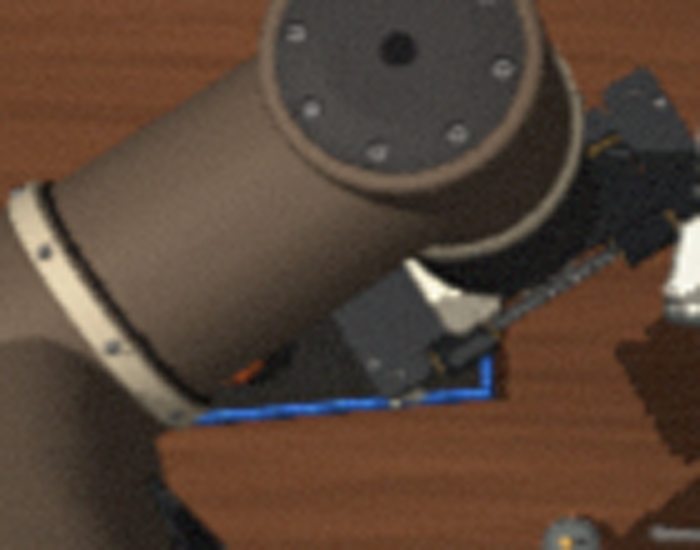

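View pics/c3_s.png

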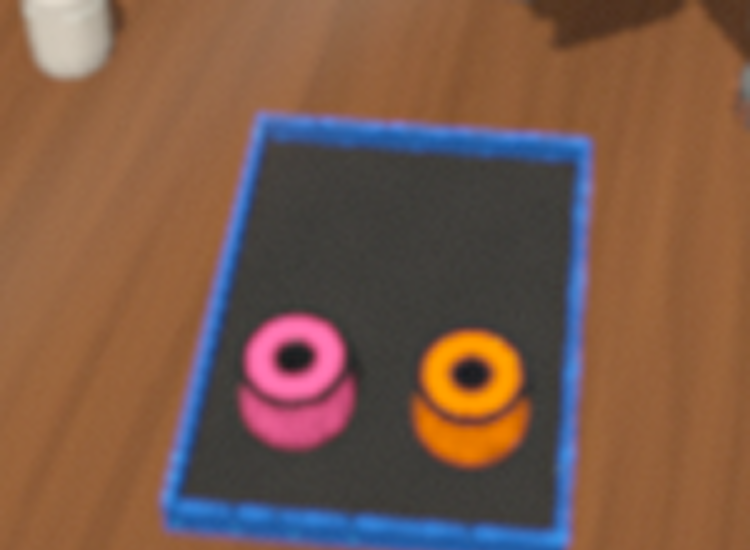

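Emit:
move_arm(
  increments=[
    [[3,-36,0],0.03],
    [[3,-36,0],0],
    [[3,-36,0],0],
    [[3,-36,0],0],
    [[3,-36,0],0],
    [[3,-20,0],0],
    [[1,-6,-10],0],
    [[0,0,-20],0],
  ],
)

```text
clock: 24.5
tool_pos: [0.5189, -0.0589, 0.1301]
orientation: [-179.3, -3.8, 36.2]
force: [-0.4, 1.0, -0.8]
opening: 0.0658
```

Emit:
move_arm(
  increments=[
    [[0,4,-20],0.01],
    [[0,0,-20],0],
    [[0,0,-18],0],
    [[0,0,-14],0],
    [[0,0,-8],0],
    [[0,0,-3],0],
    [[0,0,0],0],
    [[0,0,0],0],
  ],
)

```text
clock: 25.3
tool_pos: [0.5165, -0.0511, 0.039]
orientation: [-179.1, -3.6, 36.7]
force: [-0.8, 0.3, 0.8]
opening: 0.0656
```

```bash
python3 look.py d2
```

```text
25.3 [ 0.5165 -0.0511  0.039 ] [-179.1   -3.6   36.7] [-0.8  0.3  0.8] 0.0656 [ 14.  17. -32.  -4. -38. 115.]
```

View pics/d2_s.png

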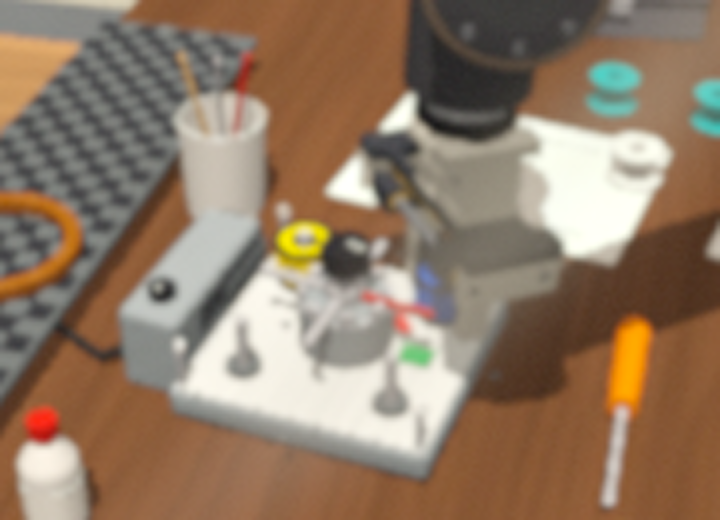

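Emit:
move_arm(
  increments=[
    [[1,-2,4],0],
    [[0,0,0],0],
    [[0,0,0],0],
    [[0,0,0],0],
    [[0,0,0],0],
    [[0,0,0],0],
    [[0,0,0],0],
    [[0,0,0],0],
  ],
  jaw=-1,
)

```text
clock: 26.2
tool_pos: [0.5181, -0.0535, 0.0449]
orientation: [-179.2, -3.7, 36.7]
force: [0.2, 0.1, -0.6]
opening: 0.0487
```

Emit:
move_arm(
  increments=[
    [[0,0,5],0],
    [[0,0,15],0],
    [[0,0,20],0],
    [[0,0,25],0],
    [[0,0,30],0],
    [[0,10,20],-0.05],
    [[2,30,10],-0.1],
    [[3,40,0],-0.1],
  ],
)

```text
clock: 27.0
tool_pos: [0.5218, 0.025, 0.1766]
orientation: [-179.1, -3.7, 21.6]
force: [1.6, 0.7, -2.3]
opening: 0.049
```

Emit:
move_arm(
  increments=[
    [[5,38,0],-0.1],
    [[6,40,0],-0.1],
    [[6,40,0],-0.04],
    [[6,40,0],0],
    [[6,40,0],0],
    [[6,34,-5],0],
    [[4,18,-15],0],
    [[0,6,-20],0],
  ],
)

```text
clock: 27.8
tool_pos: [0.5622, 0.2968, 0.1438]
orientation: [-178.8, -4.4, 7.2]
force: [-0.5, -1.1, -2.1]
opening: 0.0487
```

Emit:
move_arm(
  increments=[
    [[0,-8,-15],0],
    [[0,-2,-20],0],
    [[0,0,-20],0],
    [[0,0,-20],0],
    [[0,0,-18],0],
    [[0,0,-10],0],
    [[0,0,-4],0],
    [[0,0,0],0],
  ],
)

```text
clock: 28.6
tool_pos: [0.5607, 0.288, 0.0317]
orientation: [-178.9, -4.2, 7.4]
force: [0.4, 0.2, -1.0]
opening: 0.0489
```

Emit:
move_arm(
  increments=[
    [[0,0,-7],0],
    [[0,0,-5],0],
    [[0,0,-3],0],
    [[0,0,-2],0],
    [[0,0,-1],0],
    [[0,0,0],0],
    [[0,0,0],0],
    [[0,0,0],0],
  ],
)

```text
clock: 29.4
tool_pos: [0.5623, 0.2894, 0.0154]
orientation: [-178.8, -4.4, 7.4]
force: [-0.2, -0.9, -0.6]
opening: 0.049
```

Emit:
move_arm(
  increments=[
    [[0,0,-2],0],
    [[0,0,0],0],
    [[0,0,0],0],
    [[0,0,0],0],
    [[0,0,0],0],
    [[0,0,0],0],
    [[0,0,0],0],
    [[0,0,0],0],
  ],
)

```text
clock: 30.2
tool_pos: [0.5624, 0.2895, 0.0136]
orientation: [-178.7, -4.5, 7.4]
force: [-0.3, -0.6, -1.1]
opening: 0.0491
```

Emit:
move_arm(
  increments=[
    [[0,0,0],0],
    [[0,0,0],0],
    [[0,0,0],0],
    [[0,0,0],0],
    [[0,0,0],0],
    [[0,0,10],0],
    [[0,0,20],0],
    [[0,0,30],0],
  ],
  jaw=0.4,
)

```text
clock: 31.0
tool_pos: [0.5607, 0.2878, 0.0726]
orientation: [-179.0, -4.1, 7.4]
force: [0.8, 1.0, 0.4]
opening: 0.0618
```

Emit:
move_arm(
  increments=[
    [[0,0,30],0],
    [[0,0,30],0],
    [[0,-10,20],-0.05],
    [[5,-25,10],-0.1],
    [[6,-30,0],-0.1],
    [[6,-30,0],-0.1],
    [[6,-30,0],-0.1],
    [[6,-30,0],-0.1],
  ],
  jaw=0.5,
)

```text
clock: 31.8
tool_pos: [0.5923, 0.1328, 0.1803]
orientation: [-178.3, -4.8, -24.9]
force: [0.1, 0.6, 0.6]
opening: 0.066
```

```bash
python3 look2.py c4
```

```text
[0.5923 0.1328 0.1803] [-178.3   -4.8  -24.9] [0.1 0.6 0.6]
```

View pics/c4_s.png

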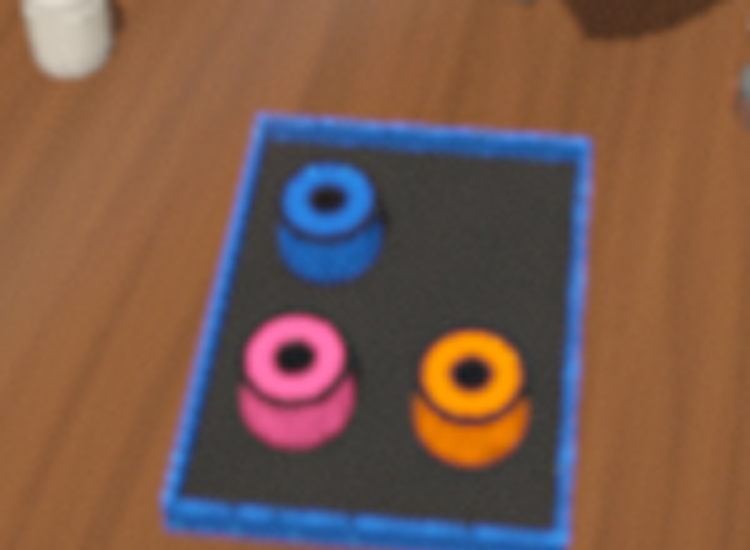

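Emit:
move_arm(
  increments=[
    [[6,-32,0],-0.1],
    [[6,-32,0],-0.1],
    [[6,-32,0],-0.1],
    [[6,-32,0],-0.1],
    [[6,-30,0],-0.06],
    [[5,-24,-5],0],
    [[3,-14,-10],0],
    [[0,-4,-15],0],
  ],
)

```text
clock: 32.7
tool_pos: [0.6334, -0.0736, 0.1575]
orientation: [-177.8, -5.1, -51.9]
force: [0.3, 0.3, 1.3]
opening: 0.0657
```

Emit:
move_arm(
  increments=[
    [[0,2,-20],-0.02],
    [[0,0,-20],0],
    [[0,0,-20],0],
    [[0,0,-15],0],
    [[0,0,-8],0],
    [[0,0,0],0],
    [[0,0,0],0],
    [[0,0,0],0],
  ],
)

```text
clock: 33.5
tool_pos: [0.6326, -0.0695, 0.07]
orientation: [-177.9, -5.1, -52.8]
force: [0.3, 0.4, 0.0]
opening: 0.0654
```

Emit:
move_arm(
  increments=[
    [[0,0,-10],0],
    [[0,0,-10],0],
    [[0,0,-5],0],
    [[0,0,-2],0],
    [[0,0,0],0],
    [[0,0,0],0],
    [[0,0,0],0],
    [[0,0,0],0],
  ],
)

```text
clock: 34.3
tool_pos: [0.6337, -0.0693, 0.0426]
orientation: [-177.7, -5.1, -52.8]
force: [-0.6, 0.1, -0.2]
opening: 0.0653
```

```bash
python3 look.py d3
```

```text
34.3 [ 0.6337 -0.0693  0.0426] [-177.7   -5.1  -52.8] [-0.6  0.1 -0.2] 0.0653 [ 14.  24. -24.   6. -38.  19.]
```

View pics/d3_s.png

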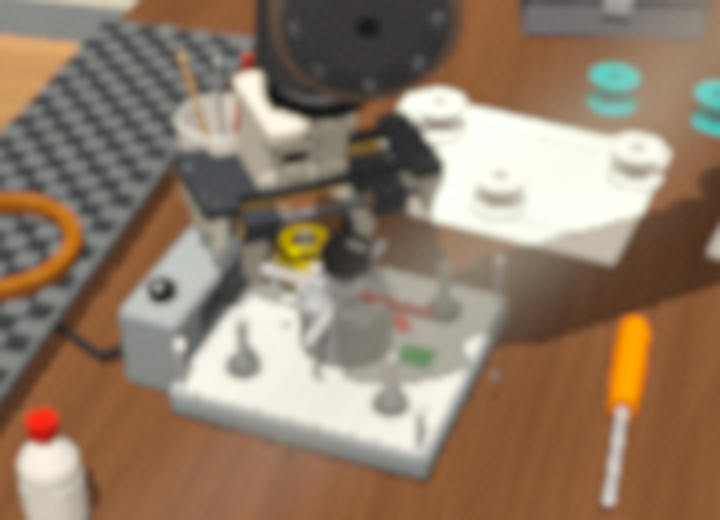

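Emit:
move_arm(
  increments=[
    [[-1,0,0],0],
    [[0,0,0],0],
    [[0,0,0],0],
    [[0,0,0],0],
    [[0,0,0],0],
    [[0,0,0],0],
    [[0,0,0],0],
    [[0,0,0],0],
  ],
  jaw=-1,
)

```text
clock: 35.2
tool_pos: [0.6328, -0.0692, 0.043]
orientation: [-177.7, -5.2, -52.8]
force: [-0.9, 0.7, 0.0]
opening: 0.0491
```

Emit:
move_arm(
  increments=[
    [[0,0,5],0],
    [[0,0,15],0],
    [[0,0,20],0],
    [[0,0,30],0],
    [[0,0,30],0],
    [[0,5,25],-0.05],
    [[-5,20,10],-0.12],
    [[-10,25,0],-0.14],
  ],
)

```text
clock: 36.0
tool_pos: [0.6152, -0.021, 0.1834]
orientation: [-177.8, -4.9, -71.3]
force: [0.4, 1.3, -2.6]
opening: 0.0491
```

Emit:
move_arm(
  increments=[
    [[-8,19,0],-0.14],
    [[-8,19,0],-0.14],
    [[-8,19,0],-0.14],
    [[-8,19,0],-0.14],
    [[-8,19,0],-0.14],
    [[-8,19,0],-0.14],
    [[-8,19,0],-0.14],
    [[-8,19,0],-0.14],
  ],
)

```text
clock: 36.8
tool_pos: [0.5464, 0.1374, 0.1868]
orientation: [-177.7, -4.9, -138.2]
force: [0.5, 1.2, -2.5]
opening: 0.049
```

Emit:
move_arm(
  increments=[
    [[-8,19,0],-0.14],
    [[-8,19,0],-0.14],
    [[-8,19,0],-0.14],
    [[-8,19,0],-0.1],
    [[-8,19,0],0],
    [[-8,19,0],0],
    [[-4,12,-10],0],
    [[0,0,-20],0],
  ],
)

```text
clock: 37.6
tool_pos: [0.4915, 0.2715, 0.1597]
orientation: [-178.0, -4.7, -169.5]
force: [0.2, -0.5, -1.4]
opening: 0.0493
```

Emit:
move_arm(
  increments=[
    [[-4,4,-15],-0.05],
    [[-1,1,-20],0],
    [[0,0,-25],0],
    [[0,0,-25],0],
    [[0,0,-20],0],
    [[0,0,-12],0],
    [[0,0,-5],0],
    [[0,0,0],0],
  ],
)

```text
clock: 38.4
tool_pos: [0.4834, 0.2744, 0.0275]
orientation: [-177.8, -5.0, -172.4]
force: [-0.6, -0.6, -1.1]
opening: 0.0493
```

```bash
python3 look2.py c5
```

```text
[0.4834 0.2744 0.0275] [-177.8   -5.  -172.4] [-0.6 -0.6 -1.1]
```

View pics/c5_s.png

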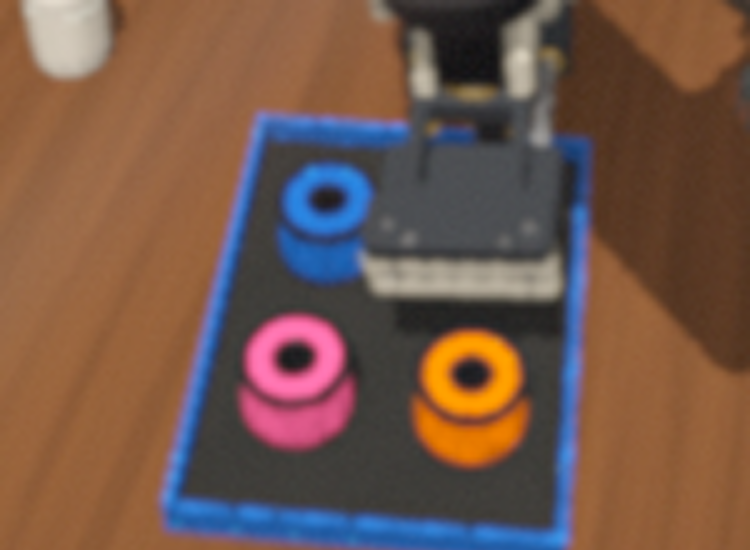

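Emit:
move_arm(
  increments=[
    [[2,2,-6],0],
    [[0,0,-5],0],
    [[0,0,-3],0],
    [[0,0,-2],0],
    [[0,0,0],0],
    [[0,0,0],0],
    [[0,0,0],0],
    [[0,0,0],0],
  ],
)

```text
clock: 39.3
tool_pos: [0.4876, 0.2787, 0.0142]
orientation: [-178.0, -4.6, -172.3]
force: [0.2, 0.3, -0.9]
opening: 0.0492
```

Emit:
move_arm(
  increments=[
    [[-1,-1,-2],0],
    [[0,0,0],0],
    [[0,0,0],0],
    [[0,0,0],0],
    [[0,0,0],0],
    [[0,0,0],0],
    [[0,0,0],0],
    [[0,0,0],0],
  ],
)

```text
clock: 40.1
tool_pos: [0.4867, 0.2777, 0.0123]
orientation: [-178.0, -4.6, -172.3]
force: [-1.0, -0.1, -1.5]
opening: 0.0489
```

Emit:
move_arm(
  increments=[
    [[0,0,0],0],
    [[0,0,0],0],
    [[0,0,0],0],
    [[0,0,0],0],
    [[0,0,0],0],
    [[0,0,10],0],
    [[0,0,20],0],
    [[0,0,30],0],
  ],
  jaw=0.4,
)

```text
clock: 40.9
tool_pos: [0.4849, 0.2758, 0.0716]
orientation: [-177.8, -4.9, -172.4]
force: [1.5, 0.8, 0.2]
opening: 0.0616
```

Emit:
move_arm(
  increments=[
    [[0,0,40],0],
    [[0,-10,40],0],
    [[0,-25,20],0],
    [[0,-30,0],0],
    [[0,-40,0],0],
    [[0,-40,0],0],
    [[0,-40,0],0],
    [[0,-40,0],0],
  ],
  jaw=0.6,
)

```text
clock: 41.7
tool_pos: [0.4867, 0.0487, 0.1881]
orientation: [-178.1, -4.1, -171.9]
force: [1.2, 0.5, -0.1]
opening: 0.0701
```

```bash
python3 look2.py c6; python3 - <<'E'
from h import *
s=ctrl.snapshot("top"); crop(s,"e1",365,490,165,300,4)
d=ctrl.snapshot("side"); crop(d,"e1s",290,420,140,220,6)
E
```

```text
[0.4867 0.0487 0.1881] [-178.1   -4.1 -171.9] [ 1.2  0.5 -0.1]
```

View pics/c6_s.png

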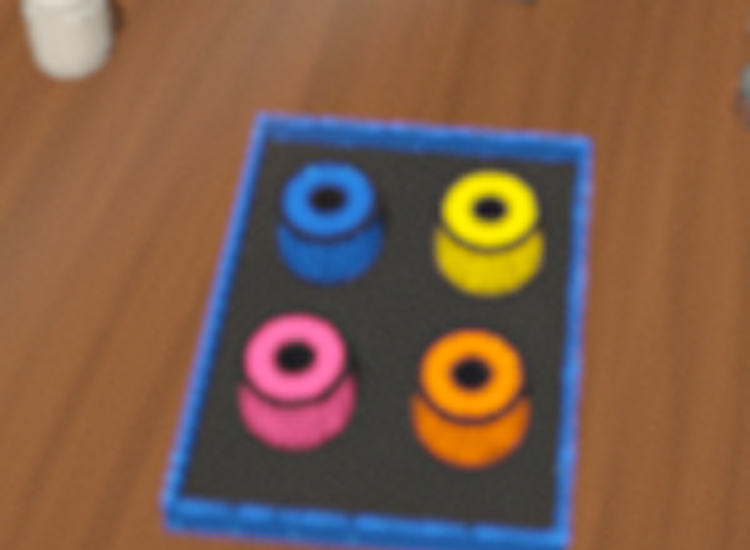

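View pics/e1.png

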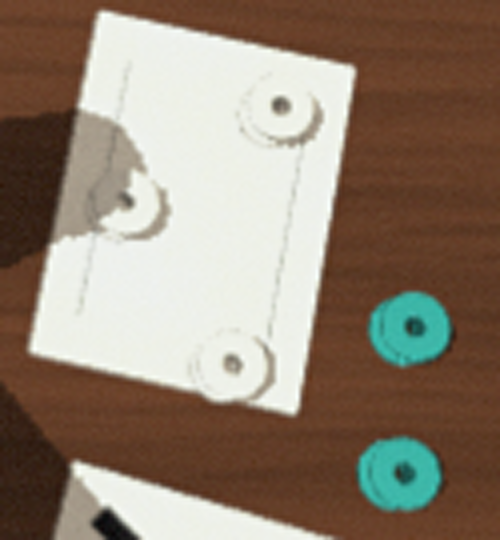

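View pics/e1s.png

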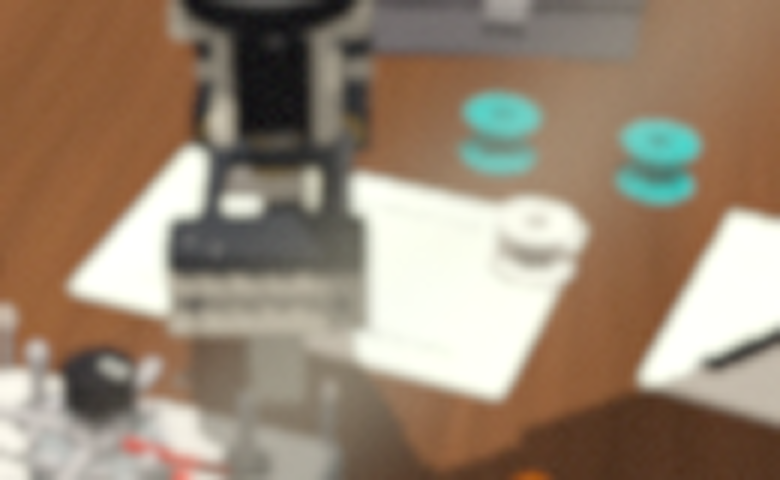

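```bash
python3 - <<'E'
from h import *
s=ctrl.snapshot("top")
f=lambda c:(np.array(c,float)+.5)/4-.5+[365,165]
print(back(s,f([[280,105],[126,201],[232,363]]),.034).round(4))
E
```

```text
[[ 0.5845 -0.3716  0.034 ]
 [ 0.507  -0.2579  0.034 ]
 [ 0.392  -0.3346  0.034 ]]
```

All four wound bobbins stand in the tray. Next is the nearest empty, at about (0.507,-0.257).

Emit:
move_arm(
  increments=[
    [[2,-35,0],0.1],
    [[3,-35,0],0.1],
    [[3,-35,0],0.1],
    [[3,-35,0],0.1],
    [[3,-35,0],0.1],
    [[3,-35,0],0],
    [[2,-35,-10],0],
    [[0,-25,-25],0],
  ],
)

```text
clock: 42.75
tool_pos: [0.5141, -0.2174, 0.1572]
orientation: [-177.8, -3.6, -140.9]
force: [1.1, -0.5, -0.8]
opening: 0.0705
```

Emit:
move_arm(
  increments=[
    [[-3,-20,-15],-0.03],
    [[-2,-14,-20],0],
    [[-1,-5,-25],0],
    [[0,0,-25],0],
    [[0,0,-15],0],
    [[0,0,-5],0],
    [[0,0,0],0],
    [[0,0,0],0],
  ],
)

```text
clock: 43.55
tool_pos: [0.5127, -0.2535, 0.046]
orientation: [-178.0, -3.8, -142.3]
force: [0.3, -0.7, 0.7]
opening: 0.0697
```

```bash
cat > look3.py <<'E'
from h import *
import sys
n=sys.argv[1]
o=ctrl.get_obs(); print(o["tool_pos"].round(4),o["orientation"].round(1),o["force"].round(1))
s=ctrl.snapshot("top"); d=ctrl.snapshot("side")
crop(s,n+"_t",365,490,165,300,4); crop(d,n+"_s",290,420,130,220,6)
E
python3 look3.py e2
```

```text
[ 0.5127 -0.2535  0.046 ] [-178.    -3.8 -142.3] [ 0.3 -0.7  0.7]
```

View pics/e2_s.png

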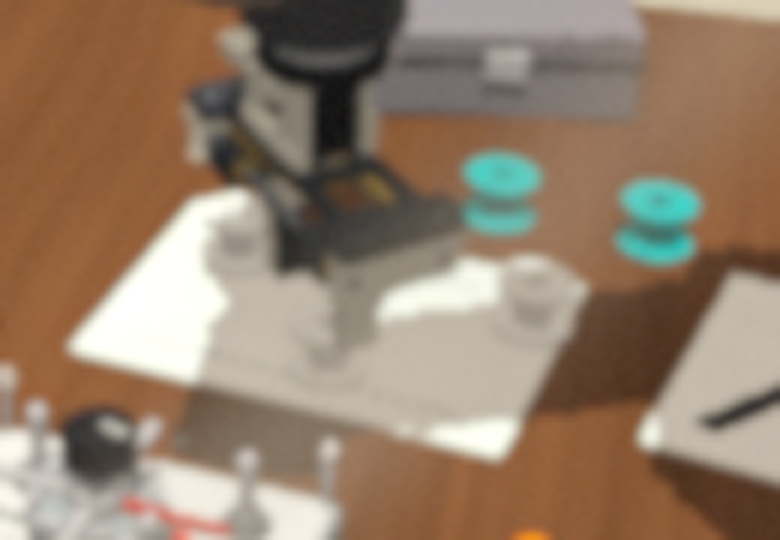

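View pics/e2_t.png

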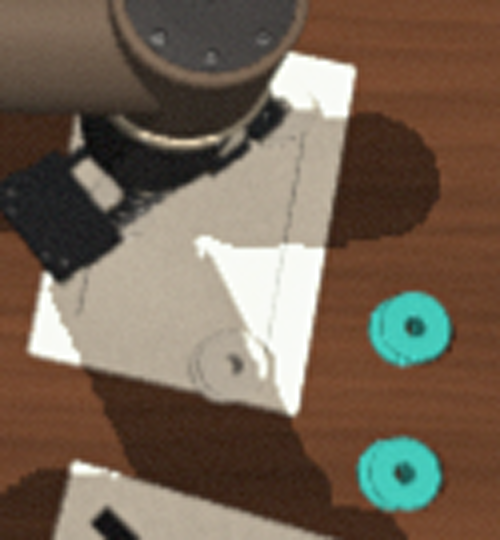

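Emit:
move_arm(
  increments=[
    [[-5,-3,0],0],
    [[0,0,-8],0],
    [[0,0,-10],0],
    [[0,0,-10],0],
    [[0,0,-7],0],
    [[0,0,-3],0],
    [[0,0,0],0],
    [[0,0,0],0],
  ],
)

```text
clock: 44.45
tool_pos: [0.5078, -0.2572, 0.0062]
orientation: [-177.8, -3.7, -142.3]
force: [0.6, 0.7, -0.2]
opening: 0.0699
```

Emit:
move_arm(
  increments=[
    [[0,0,0],0],
    [[0,0,0],0],
    [[0,0,0],0],
    [[0,0,0],0],
    [[0,0,0],0],
    [[0,0,0],0],
    [[0,0,0],0],
    [[0,0,0],0],
  ],
  jaw=-1,
)

```text
clock: 45.25
tool_pos: [0.5086, -0.2572, 0.0073]
orientation: [-177.8, -3.6, -142.3]
force: [-1.0, -0.4, 0.5]
opening: 0.0482
```

Emit:
move_arm(
  increments=[
    [[0,0,5],0],
    [[0,0,15],0],
    [[0,0,25],0],
    [[0,0,30],0],
    [[0,0,30],0],
    [[0,10,10],0],
    [[1,15,0],0],
    [[1,20,0],0],
  ],
)

```text
clock: 46.05
tool_pos: [0.5084, -0.2111, 0.1268]
orientation: [-177.9, -3.7, -142.5]
force: [-0.1, 0.1, -1.2]
opening: 0.0481
```

```bash
python3 look3.py e3
```

```text
[ 0.5084 -0.2111  0.1268] [-177.9   -3.7 -142.5] [-0.1  0.1 -1.2]
```

View pics/e3_s.png

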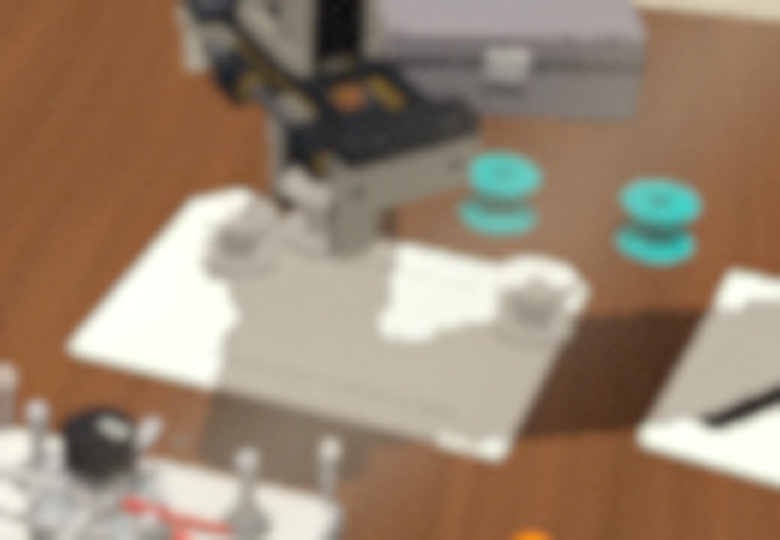

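Emit:
move_arm(
  increments=[
    [[1,25,0],0],
    [[1,28,0],-0.01],
    [[2,30,0],0],
    [[2,28,0],0],
    [[2,20,0],0],
    [[1,10,-5],0],
    [[0,2,-10],0],
    [[0,0,0],0],
  ],
)

```text
clock: 46.95
tool_pos: [0.5122, -0.0595, 0.1025]
orientation: [-178.3, -4.3, -142.8]
force: [-0.4, -0.1, -1.2]
opening: 0.0483
```

Emit:
move_arm(
  increments=[
    [[6,7,0],0],
    [[0,0,0],0],
    [[0,0,0],0],
    [[0,0,0],0],
    [[0,0,0],0],
    [[0,0,0],0],
    [[0,0,0],0],
    [[0,0,0],0],
  ],
)

```text
clock: 47.75
tool_pos: [0.5182, -0.0549, 0.102]
orientation: [-178.3, -4.4, -143.0]
force: [-0.4, 0.8, 0.1]
opening: 0.0485
```

```bash
python3 look.py f1
```

```text
47.75 [ 0.5182 -0.0549  0.102 ] [-178.3   -4.4 -143. ] [-0.4  0.8  0.1] 0.0485 [ 18.  14. -28.   4. -51. -73.]
```

View pics/f1_s.png

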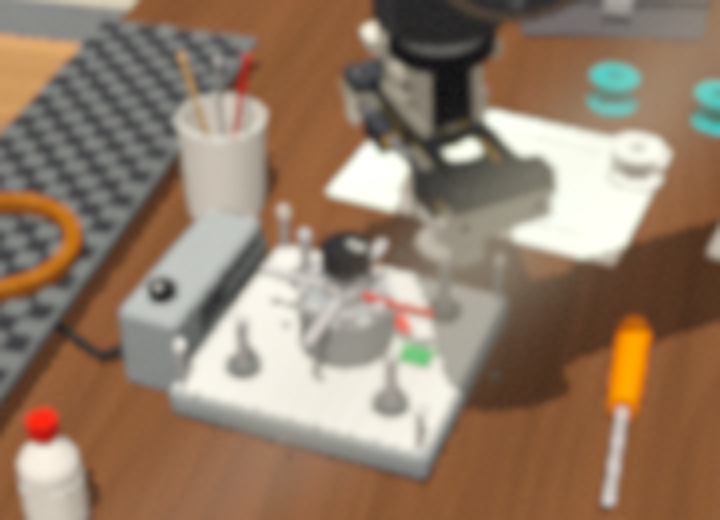

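View pics/f1_t.png

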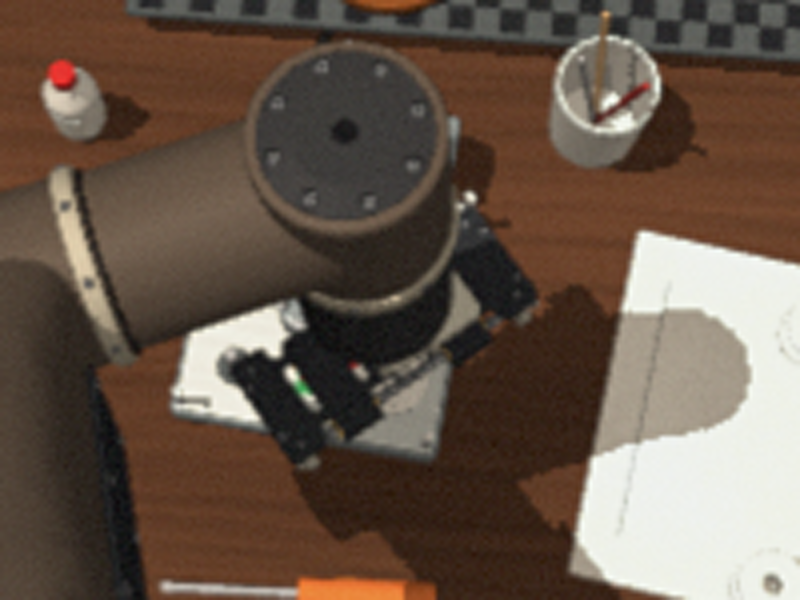

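Emit:
move_arm(
  increments=[
    [[0,2,-3],0],
    [[0,0,-5],0],
    [[0,0,-5],0],
    [[0,0,-5],0],
    [[0,0,-3],0],
    [[0,0,0],0],
    [[0,0,0],0],
    [[0,0,0],0],
  ],
)

```text
clock: 48.65
tool_pos: [0.5183, -0.0526, 0.0786]
orientation: [-178.3, -4.4, -143.0]
force: [0.3, 0.3, -1.4]
opening: 0.0484
```

Emit:
move_arm(
  increments=[
    [[0,0,-8],0],
    [[0,0,-8],0],
    [[0,0,-7],0],
    [[0,0,-5],0],
    [[0,0,-3],0],
    [[0,0,-1],0],
    [[0,0,0],0],
    [[0,0,0],0],
  ],
)

```text
clock: 49.45
tool_pos: [0.5183, -0.0527, 0.0435]
orientation: [-178.3, -4.4, -143.0]
force: [0.8, -0.5, -0.7]
opening: 0.0485
```

Fully down with no resistance. Release and go up.

Emit:
move_arm(
  increments=[
    [[0,0,-1],0],
    [[0,0,0],0],
    [[0,0,0],0],
    [[0,0,0],0],
    [[0,0,0],0],
    [[0,0,10],0],
    [[0,0,20],0],
    [[0,0,30],0],
  ],
  jaw=0.4,
)

```text
clock: 50.25
tool_pos: [0.5155, -0.0533, 0.1024]
orientation: [-178.5, -4.8, -143.0]
force: [0.4, 0.2, -0.0]
opening: 0.0614
```

Emit:
move_arm(
  increments=[
    [[0,0,30],0],
    [[0,-10,20],0],
    [[5,-25,5],0],
    [[6,-35,0],0],
    [[7,-35,0],0],
    [[8,-35,0],0],
    [[8,-35,0],0],
    [[8,-35,0],0],
  ],
  jaw=0.6,
)

```text
clock: 51.05
tool_pos: [0.5615, -0.2669, 0.1738]
orientation: [-178.0, -4.0, -142.5]
force: [1.0, 0.9, 0.1]
opening: 0.07
```

```bash
python3 look.py f2; python3 look3.py e4
```

```text
51.05 [ 0.5615 -0.2669  0.1738] [-178.    -4.  -142.5] [1.  0.9 0.1] 0.07 [ -5.  18. -13.   5. -61. -50.]
[ 0.5616 -0.2689  0.1731] [-177.9   -4.  -142.7] [ 0.2 -0.   0.3]
```

View pics/f2_s.png

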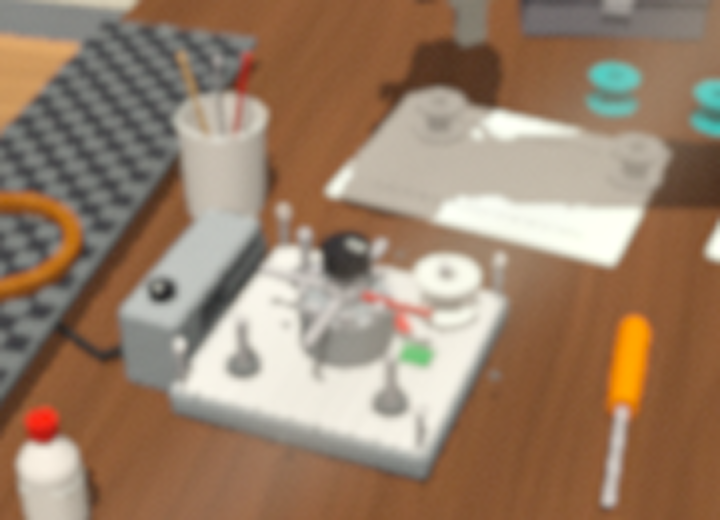

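View pics/f2_t.png

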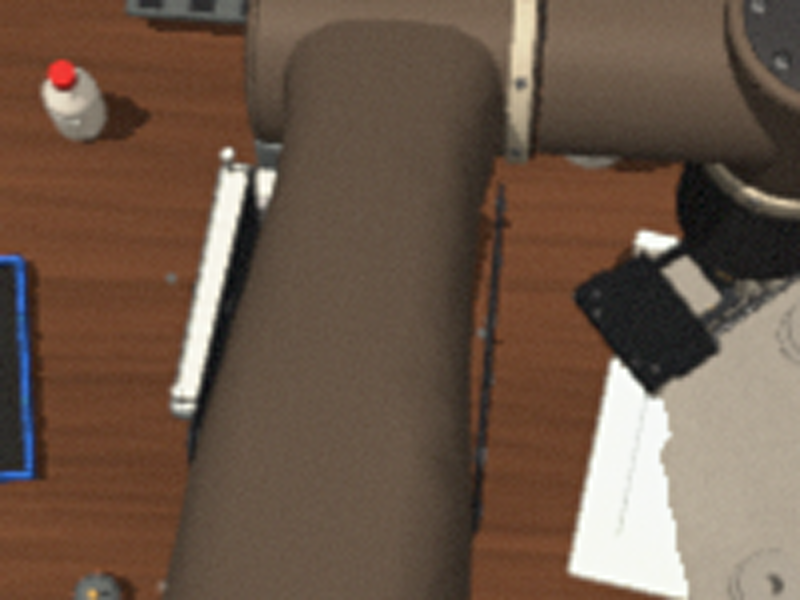

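Emit:
move_arm(
  increments=[
    [[4,-18,-5],0],
    [[4,-24,-15],0],
    [[4,-24,-20],0],
    [[4,-20,-25],0],
    [[3,-12,-25],0],
    [[2,-4,-20],0],
    [[0,0,-10],0],
    [[0,0,0],0],
  ],
)

```text
clock: 52.05
tool_pos: [0.5841, -0.3629, 0.0551]
orientation: [-177.8, -3.8, -142.1]
force: [-0.1, -0.3, -0.4]
opening: 0.0701
```

Emit:
move_arm(
  increments=[
    [[0,-7,-5],-0.01],
    [[0,-1,-8],0],
    [[0,0,-14],0],
    [[0,0,-11],0],
    [[0,0,-7],0],
    [[0,0,-3],0],
    [[0,0,0],0],
    [[0,0,0],0],
  ],
)

```text
clock: 52.85
tool_pos: [0.5861, -0.3698, 0.007]
orientation: [-177.6, -3.6, -142.6]
force: [-0.9, 0.2, 0.6]
opening: 0.0698
```

```bash
python3 look3.py e5
```

```text
[ 0.5861 -0.3698  0.007 ] [-177.6   -3.6 -142.6] [-0.9  0.2  0.6]
```

View pics/e5_s.png

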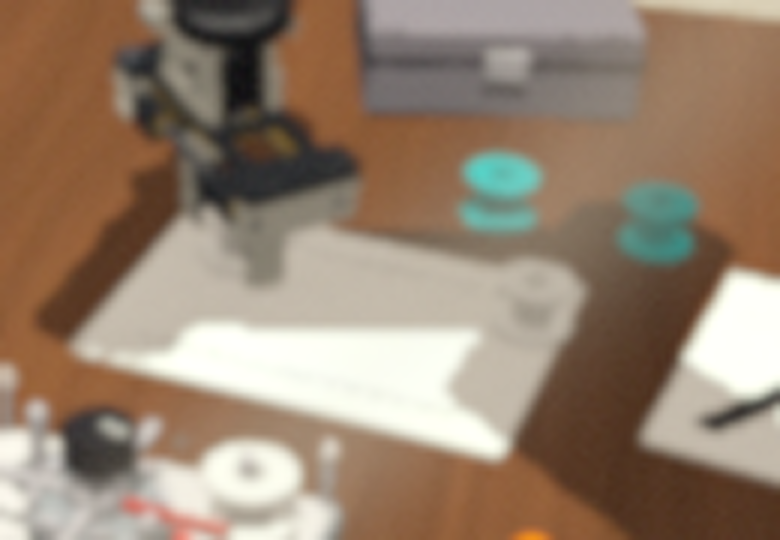

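Emit:
move_arm(
  increments=[
    [[-2,-1,0],0],
    [[0,0,0],0],
    [[0,0,0],0],
    [[0,0,0],0],
    [[0,0,0],0],
    [[0,0,0],0],
    [[0,0,0],0],
    [[0,0,0],0],
  ],
  jaw=-1,
)

```text
clock: 53.75
tool_pos: [0.5846, -0.3711, 0.0085]
orientation: [-177.5, -3.5, -142.6]
force: [-0.3, -0.6, -0.9]
opening: 0.0484
```

Emit:
move_arm(
  increments=[
    [[0,0,5],0],
    [[0,0,15],0],
    [[0,0,25],0],
    [[0,0,30],0],
    [[0,0,35],0],
    [[0,10,30],0],
    [[0,20,15],0],
    [[0,25,0],0],
  ],
)

```text
clock: 54.55
tool_pos: [0.5829, -0.316, 0.1753]
orientation: [-177.4, -3.5, -142.8]
force: [0.5, 0.8, -0.5]
opening: 0.0485
```

Emit:
move_arm(
  increments=[
    [[0,32,5],0],
    [[0,36,5],0],
    [[0,36,0],0],
    [[2,36,0],0],
    [[6,36,0],0],
    [[10,36,0],0],
    [[10,36,0],0],
    [[10,36,0],0],
  ],
)

```text
clock: 55.35
tool_pos: [0.6158, -0.0151, 0.1905]
orientation: [-177.4, -3.2, -142.8]
force: [0.8, -0.2, -0.4]
opening: 0.0485
```

Emit:
move_arm(
  increments=[
    [[8,18,0],0],
    [[8,16,0],0],
    [[8,14,-5],0],
    [[6,8,-15],0],
    [[2,2,-25],0],
    [[0,0,-25],0],
    [[0,0,-10],0],
    [[0,0,0],0],
  ],
)

```text
clock: 56.15
tool_pos: [0.6483, 0.0501, 0.1039]
orientation: [-177.4, -3.3, -142.7]
force: [0.4, 0.3, -0.1]
opening: 0.0484
```

Emit:
move_arm(
  increments=[
    [[0,-4,0],0],
    [[0,-1,0],0],
    [[0,0,0],0],
    [[0,0,0],0],
    [[0,0,0],0],
    [[0,0,0],0],
    [[0,0,0],0],
    [[0,0,0],0],
  ],
)

```text
clock: 56.95
tool_pos: [0.6504, 0.0438, 0.1082]
orientation: [-177.3, -3.0, -142.7]
force: [-0.4, 0.1, -0.1]
opening: 0.0483
```

```bash
python3 look.py f3
```

```text
56.95 [0.6504 0.0438 0.1082] [-177.3   -3.  -142.7] [-0.4  0.1 -0.1] 0.0483 [ 23.  24. -12.   4. -56. -78.]
```

View pics/f3_s.png

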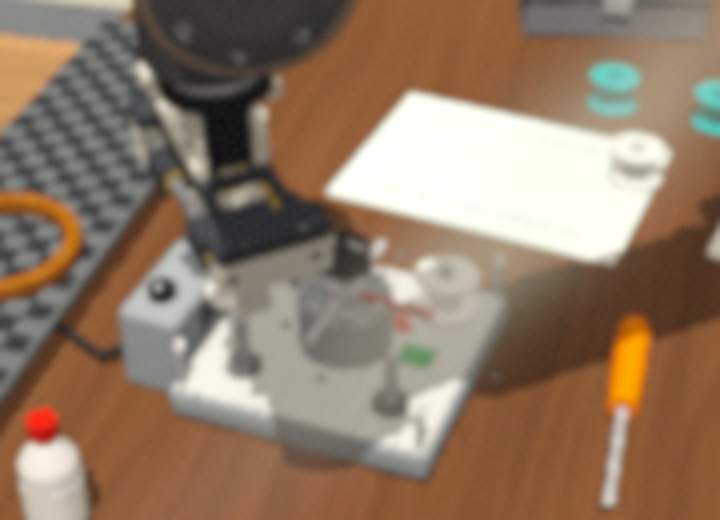

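Emit:
move_arm(
  increments=[
    [[-1,1,-5],0],
    [[0,0,-7],0],
    [[0,0,-6],0],
    [[0,0,-5],0],
    [[0,0,-3],0],
    [[0,0,0],0],
    [[0,0,0],0],
    [[0,0,0],0],
  ],
)

```text
clock: 57.85
tool_pos: [0.6487, 0.0448, 0.0785]
orientation: [-177.4, -3.1, -142.7]
force: [-1.2, -0.8, -0.6]
opening: 0.0483
```

Emit:
move_arm(
  increments=[
    [[0,0,-8],0],
    [[0,0,-8],0],
    [[0,0,-7],0],
    [[0,0,-5],0],
    [[0,0,-3],0],
    [[0,0,0],0],
    [[0,0,0],0],
    [[0,0,0],0],
  ],
)

```text
clock: 58.65
tool_pos: [0.649, 0.0449, 0.0448]
orientation: [-177.3, -3.1, -142.7]
force: [-0.3, -0.2, -0.5]
opening: 0.0484
```

Emit:
move_arm(
  increments=[
    [[0,0,-1],0],
    [[0,0,0],0],
    [[0,0,0],0],
    [[0,0,0],0],
    [[0,0,0],0],
    [[0,0,10],0],
    [[0,0,20],0],
    [[0,0,30],0],
  ],
  jaw=0.4,
)

```text
clock: 59.45
tool_pos: [0.6465, 0.0441, 0.1031]
orientation: [-177.5, -3.4, -142.8]
force: [-0.1, 1.1, 0.3]
opening: 0.0617
```

Emit:
move_arm(
  increments=[
    [[0,0,35],0],
    [[0,0,35],0],
    [[-10,-10,10],0],
    [[-20,-25,0],0.08],
    [[-22,-32,0],0.13],
    [[-22,-32,0],0.13],
    [[-22,-32,0],0.13],
    [[-22,-32,0],0.13],
  ],
  jaw=0.6,
)

```text
clock: 60.25
tool_pos: [0.5274, -0.1207, 0.1956]
orientation: [-177.1, -2.9, -106.9]
force: [0.1, -1.9, -0.1]
opening: 0.0701
```

Emit:
move_arm(
  increments=[
    [[-22,-32,0],0.13],
    [[-22,-32,0],0.13],
    [[-22,-32,0],0.13],
    [[-20,-30,0],0.13],
    [[-15,-28,0],0.13],
    [[-10,-20,0],0.13],
    [[0,0,-10],0.13],
    [[0,0,-10],0],
  ],
)

```text
clock: 61.05
tool_pos: [0.4054, -0.3027, 0.1805]
orientation: [-176.7, -3.2, -53.1]
force: [0.2, 0.1, -0.7]
opening: 0.07
```

```bash
python3 look.py f4; python3 look3.py e6
```

```text
61.05 [ 0.4054 -0.3027  0.1805] [-176.7   -3.2  -53.1] [ 0.2  0.1 -0.7] 0.07 [-15.   4. -27.  -1. -54.  52.]
[ 0.4049 -0.3017  0.1792] [-176.8   -3.   -53.3] [-0.5 -0.1 -0.3]
```

View pics/f4_s.png

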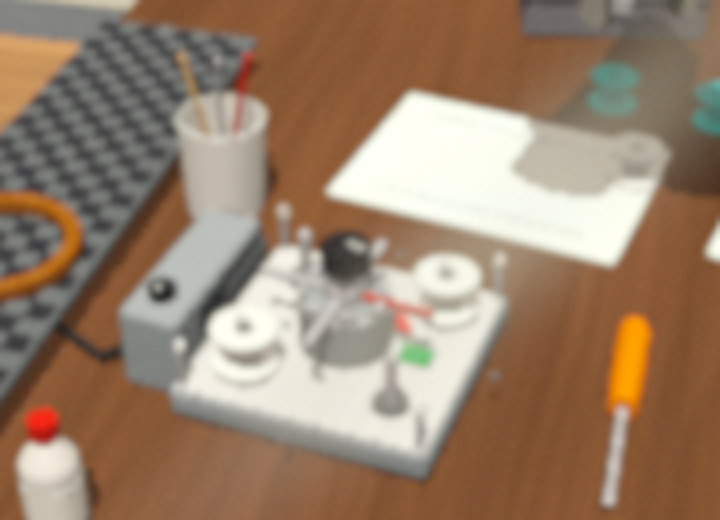

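View pics/e6_t.png

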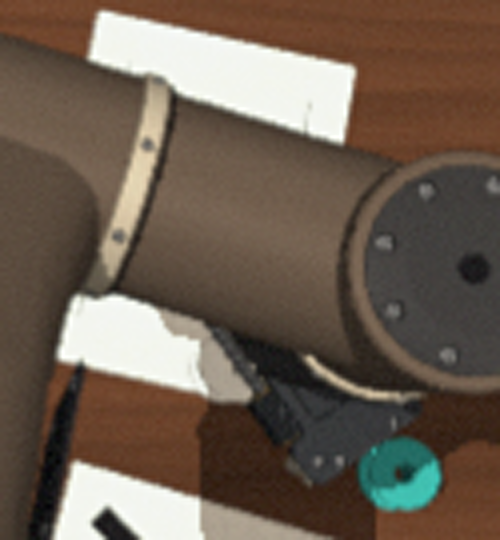

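Emit:
move_arm(
  increments=[
    [[-5,-12,-10],0],
    [[-5,-12,-20],0],
    [[-3,-7,-25],0],
    [[0,-1,-25],0],
    [[0,0,-25],0],
    [[0,0,-15],0],
    [[0,0,-5],0],
    [[0,0,0],0],
  ],
)

```text
clock: 62.05
tool_pos: [0.3944, -0.3349, 0.0511]
orientation: [-176.7, -3.3, -53.4]
force: [-0.7, -0.7, -0.2]
opening: 0.07
```

```bash
python3 look3.py e7
```

```text
[ 0.3944 -0.3349  0.0511] [-176.7   -3.3  -53.4] [-0.7 -0.7 -0.2]
```

View pics/e7_s.png

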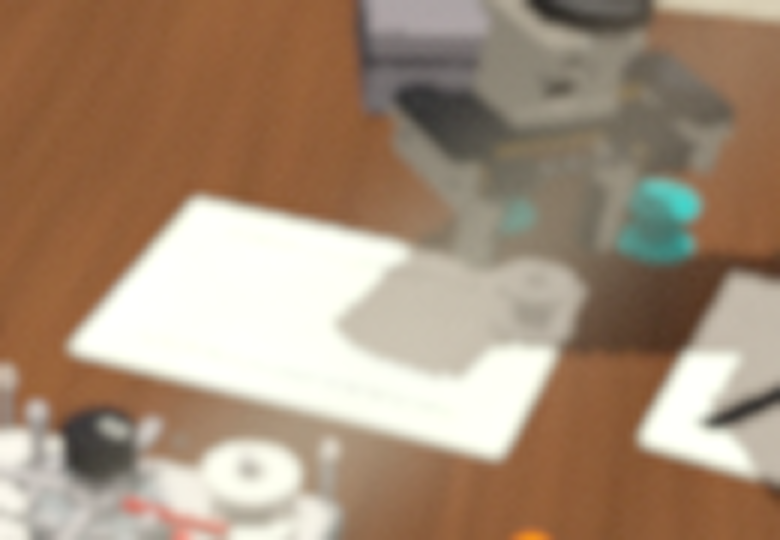

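```bash
python3 - <<'E'
from h import *
d=ctrl.snapshot("side")
print(((proj(d,[[.392,-.3346,.034],[.392,-.320,.034]])-[290,130]+.5)*6).round(0))
E
```

```text
[[534. 280.]
 [532. 292.]]
```

Emit:
move_arm(
  increments=[
    [[-2,1,-3],0],
    [[0,0,-10],0],
    [[0,0,-12],0],
    [[0,0,-10],0],
    [[0,0,-6],0],
    [[0,0,-2],0],
    [[0,0,0],0],
    [[0,0,0],0],
  ],
)

```text
clock: 63.0
tool_pos: [0.3952, -0.3347, 0.0093]
orientation: [-176.4, -3.8, -53.4]
force: [0.3, 0.5, 0.1]
opening: 0.0704
```

Emit:
move_arm(
  increments=[
    [[-3,0,-2],0],
    [[0,0,0],0],
    [[0,0,0],0],
    [[0,0,0],0],
    [[0,0,0],0],
    [[0,0,0],0],
    [[0,0,0],0],
    [[0,0,0],0],
  ],
  jaw=-1,
)

```text
clock: 63.8
tool_pos: [0.3925, -0.335, 0.0082]
orientation: [-176.4, -3.9, -53.4]
force: [0.6, -0.4, -0.5]
opening: 0.048
```

Emit:
move_arm(
  increments=[
    [[0,0,5],0],
    [[0,0,15],0],
    [[0,0,25],0],
    [[0,0,35],0],
    [[0,0,40],0],
    [[5,10,35],0],
    [[12,16,20],0],
    [[20,22,0],0],
  ],
)

```text
clock: 64.6
tool_pos: [0.426, -0.2865, 0.192]
orientation: [-176.5, -3.7, -53.6]
force: [-0.1, 0.4, -0.2]
opening: 0.0484
```

```bash
python3 look3.py e8
```

```text
[ 0.426  -0.2865  0.192 ] [-176.5   -3.7  -53.6] [-0.1  0.4 -0.2]
```

View pics/e8_s.png

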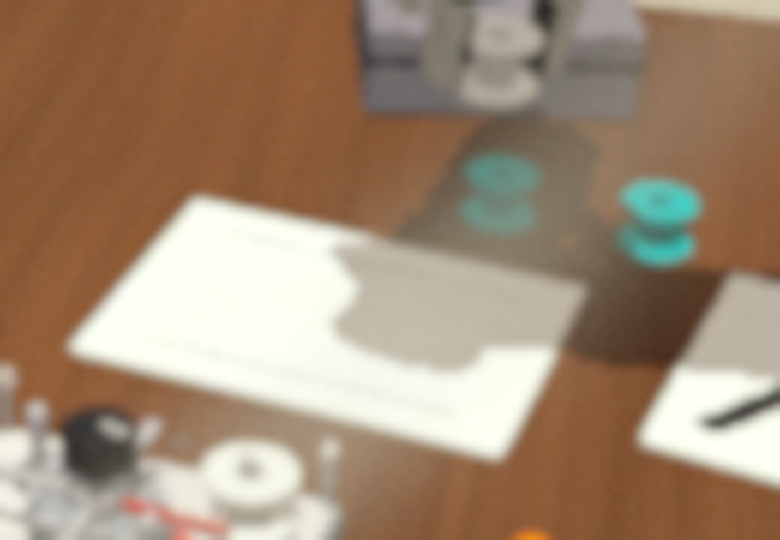

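Emit:
move_arm(
  increments=[
    [[20,22,0],0],
    [[25,26,0],0],
    [[27,28,0],0],
    [[27,28,0],0],
    [[27,28,0],0],
    [[27,28,0],0],
    [[25,26,0],0],
    [[16,18,0],0],
  ],
)

```text
clock: 65.5
tool_pos: [0.622, -0.075, 0.1905]
orientation: [-176.6, -3.5, -53.6]
force: [0.0, -0.3, -0.8]
opening: 0.0484
```

Emit:
move_arm(
  increments=[
    [[8,8,0],0],
    [[0,0,-15],0],
    [[0,0,-20],0],
    [[0,0,-20],0],
    [[0,0,-15],0],
    [[0,0,-8],0],
    [[0,0,0],0],
    [[0,0,0],0],
  ],
)

```text
clock: 66.3
tool_pos: [0.6291, -0.068, 0.1096]
orientation: [-176.8, -3.4, -53.6]
force: [-0.2, 0.3, 0.0]
opening: 0.0479
```

Emit:
move_arm(
  increments=[
    [[3,-2,-4],0],
    [[0,0,0],0],
    [[0,0,0],0],
    [[0,0,0],0],
    [[0,0,0],0],
    [[0,0,0],0],
    [[0,0,0],0],
    [[0,0,0],0],
  ],
)

```text
clock: 67.1
tool_pos: [0.634, -0.0703, 0.1087]
orientation: [-176.6, -3.6, -53.6]
force: [-0.3, -0.4, -0.8]
opening: 0.0485
```

```bash
python3 look.py f5
```

```text
67.1 [ 0.634  -0.0703  0.1087] [-176.6   -3.6  -53.6] [-0.3 -0.4 -0.8] 0.0485 [ 12.  20. -18.   3. -47.  23.]
```

View pics/f5_s.png

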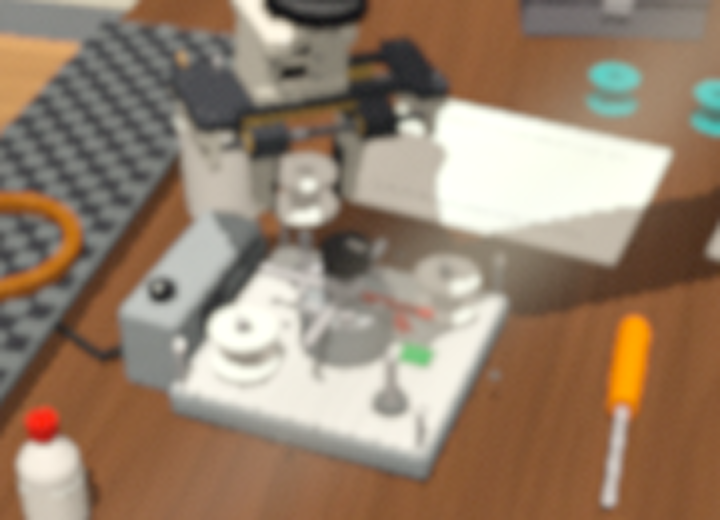

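Emit:
move_arm(
  increments=[
    [[-1.5,0.5,-6],0],
    [[0,0,-7],0],
    [[0,0,-6],0],
    [[0,0,-5],0],
    [[0,0,-3],0],
    [[0,0,0],0],
    [[0,0,0],0],
    [[0,0,0],0],
  ],
)

```text
clock: 68.0
tool_pos: [0.6322, -0.0698, 0.0784]
orientation: [-176.6, -3.6, -53.6]
force: [0.1, -0.3, -0.9]
opening: 0.0482
```

Emit:
move_arm(
  increments=[
    [[0,0,-8],0],
    [[0,0,-8],0],
    [[0,0,-7],0],
    [[0,0,-5],0],
    [[0,0,-3],0],
    [[0,0,-1],0],
    [[0,0,0],0],
    [[0,0,0],0],
  ],
)

```text
clock: 68.8
tool_pos: [0.6324, -0.07, 0.044]
orientation: [-176.6, -3.6, -53.6]
force: [-0.1, 0.4, -0.8]
opening: 0.0484
```

Emit:
move_arm(
  increments=[
    [[0,0,0],0],
    [[0,0,0],0],
    [[0,0,0],0],
    [[0,0,0],0],
    [[0,0,0],0],
    [[0,0,10],0],
    [[0,0,20],0],
    [[0,0,30],0],
  ],
  jaw=0.4,
)

```text
clock: 69.6
tool_pos: [0.6295, -0.0702, 0.1026]
orientation: [-177.0, -3.4, -53.6]
force: [0.7, 0.6, 1.4]
opening: 0.0614
```

Emit:
move_arm(
  increments=[
    [[0,0,30],0],
    [[0,0,40],0],
    [[-20,0,30],0],
    [[-40,0,0],0],
    [[-40,-20,0],0],
    [[-40,-30,0],0],
    [[-20,-40,0],0],
    [[0,-40,0],0],
  ],
)

```text
clock: 70.4
tool_pos: [0.4667, -0.1995, 0.2189]
orientation: [-176.2, -3.9, -53.1]
force: [1.6, 0.5, 0.7]
opening: 0.0615
```

```bash
python3 look.py f6; python3 look2.py c8;  python3 - <<'E'
import cv2;print("ok")
E
```

```text
70.4 [ 0.4667 -0.1995  0.2189] [-176.2   -3.9  -53.1] [1.6 0.5 0.7] 0.0615 [ -0.   2. -25.   1. -58.  37.]
[ 0.4682 -0.2022  0.2185] [-176.2   -3.9  -53.4] [0.2 0.6 0.5]
ok
```

View pics/f6_s.png

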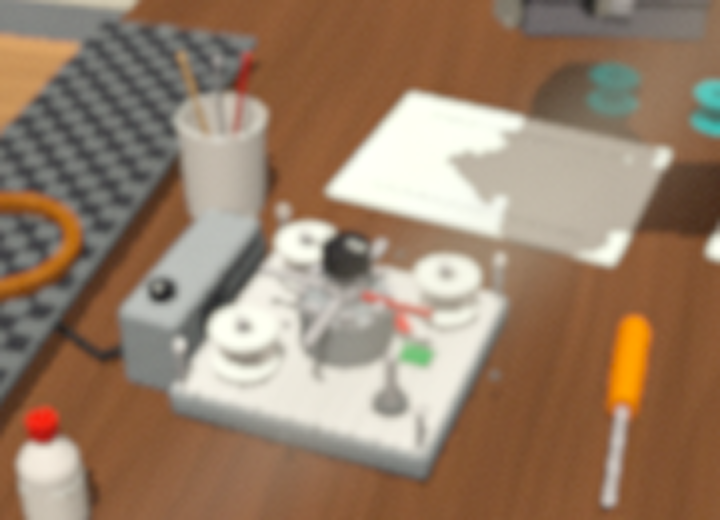

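View pics/c8_s.png

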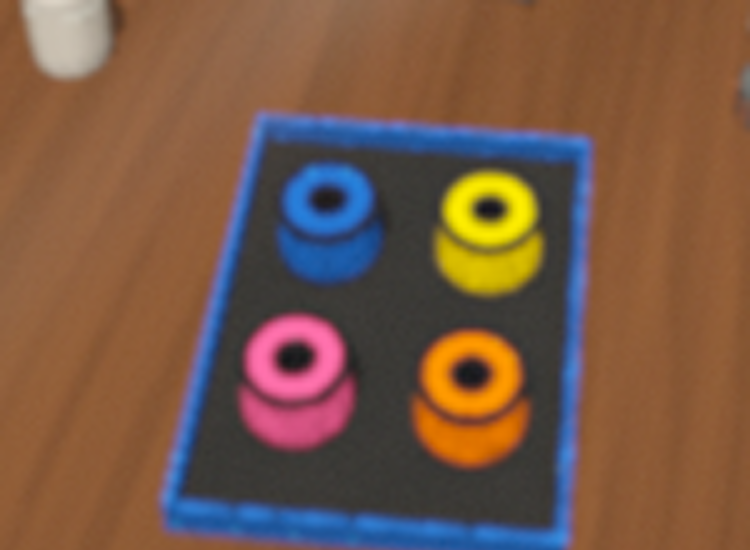

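View pics/c8_t.png

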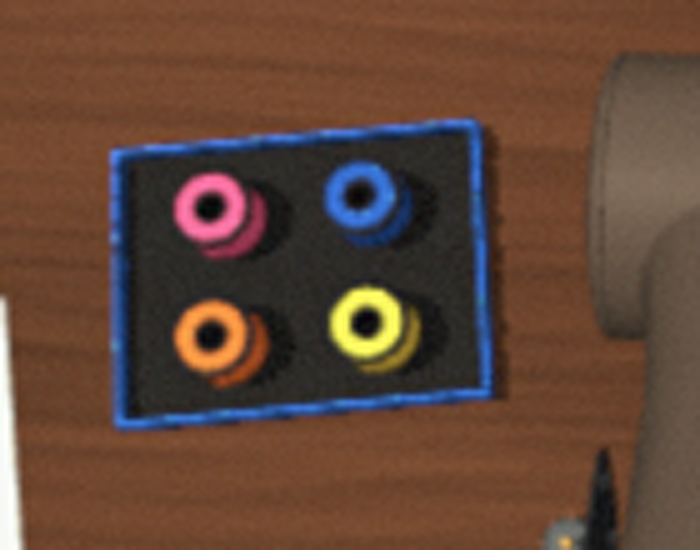

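Everything is in place: four wound bobbins upright in the tray, three empties seated, and the selector at LOAD. Now back to the knob.

Emit:
move_arm(
  increments=[
    [[14,22,0],0],
    [[17,30,0],0],
    [[18,32,0],0],
    [[18,32,0],0],
    [[18,30,-5],0],
    [[16,25,-10],0],
    [[10,15,-15],0],
    [[3,6,-10],0],
  ],
  jaw=0.4,
)

```text
clock: 71.4
tool_pos: [0.5873, 0.0087, 0.1807]
orientation: [-176.0, -4.0, -53.0]
force: [0.2, -0.6, -0.3]
opening: 0.0613
```

Emit:
move_arm(
  increments=[
    [[0,0,-10],0],
    [[0,0,-5],0],
    [[0,0,0],0],
    [[0,0,0],0],
    [[0,0,0],0],
    [[0,0,0],0],
    [[0,0,0],0],
    [[0,0,0],0],
  ],
)

```text
clock: 72.2
tool_pos: [0.5859, 0.0082, 0.1657]
orientation: [-176.0, -4.0, -53.0]
force: [-0.7, -0.1, -0.2]
opening: 0.0613
```

Emit:
move_arm(
  increments=[
    [[-1,-10,0],0],
    [[0,-2,0],0],
    [[0,0,-12],0],
    [[0,0,-15],0],
    [[0,0,-15],0],
    [[0,0,-10],0],
    [[0,0,-4],0],
    [[0,0,0],0],
  ],
)

```text
clock: 73.0
tool_pos: [0.5841, -0.0059, 0.1051]
orientation: [-176.0, -3.9, -53.1]
force: [0.6, 0.4, -0.2]
opening: 0.0616
```

```bash
python3 look.py g1
```

```text
73.0 [ 0.5841 -0.0059  0.1051] [-176.    -3.9  -53.1] [ 0.6  0.4 -0.2] 0.0616 [ 20.  15. -26.   4. -44.  14.]
```

View pics/g1_s.png

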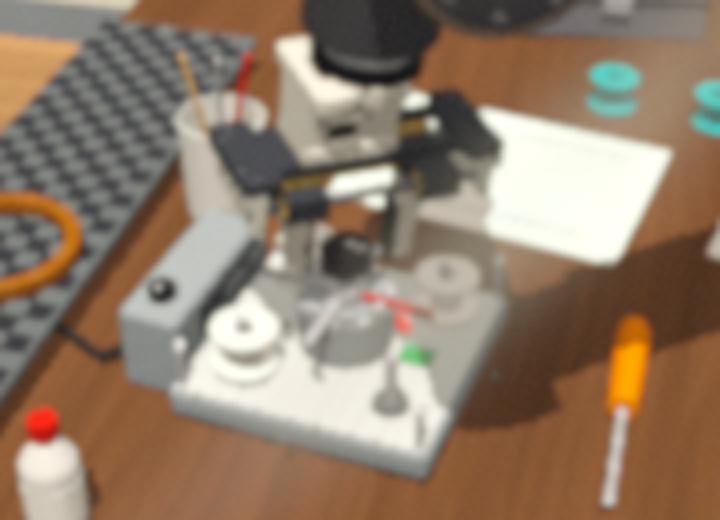

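Emit:
move_arm(
  increments=[
    [[0,2,-4],0],
    [[0,0,-5],0],
    [[0,0,-3],0],
    [[0,0,0],0],
    [[0,0,0],0],
    [[0,0,0],0],
    [[0,0,0],0],
    [[0,0,0],0],
  ],
)

```text
clock: 73.9
tool_pos: [0.586, -0.003, 0.0951]
orientation: [-175.7, -4.0, -53.1]
force: [0.5, 0.6, 0.5]
opening: 0.0614
```

Emit:
move_arm(
  increments=[
    [[0,0,0],0],
    [[0,0,0],0],
    [[0,0,0],0],
    [[0,0,0],0],
    [[0,0,0],0],
    [[0,0,0],0],
    [[0,0,0],0],
    [[0,0,0],0],
  ],
  jaw=-1,
)

```text
clock: 74.7
tool_pos: [0.5844, -0.0042, 0.0951]
orientation: [-175.9, -4.0, -53.1]
force: [-0.8, -0.5, 0.3]
opening: 0.0356
```

Emit:
move_arm(
  increments=[
    [[0,0,4],0],
    [[0,0,4],0],
    [[0,0,4],0],
    [[0,0,2],0],
    [[0,0,1],0],
    [[0,0,0],0],
    [[0,0,0],0],
    [[0,0,0],0],
  ],
)

```text
clock: 75.5
tool_pos: [0.5842, -0.004, 0.1078]
orientation: [-176.0, -3.9, -53.1]
force: [5.1, -2.1, -11.7]
opening: 0.0353
```

Emit:
move_arm(
  increments=[
    [[0,0,0.5],0.12],
    [[0,0,0.5],0.12],
    [[0,0,0.5],0.12],
    [[0,0,0.5],0.12],
    [[0,0,0.5],0.12],
    [[0,0,0.5],0.12],
    [[0,0,0],0.06],
    [[0,0,0],0],
  ],
)

```text
clock: 76.3
tool_pos: [0.5834, -0.004, 0.1084]
orientation: [-176.0, -3.8, -6.7]
force: [4.8, 0.1, -10.4]
opening: 0.0357
```

Emit:
move_arm(
  increments=[
    [[0,0,-4],-0.02],
    [[0,0,-4],0],
    [[0,0,-4],0],
    [[0,0,-2],0],
    [[0,0,-1],0],
    [[0,0,0],0],
    [[0,0,0],0],
    [[0,0,0],0],
  ],
)

```text
clock: 77.1
tool_pos: [0.5836, -0.004, 0.0953]
orientation: [-176.1, -4.0, -8.1]
force: [2.9, -1.6, -6.5]
opening: 0.0358
```

Emit:
move_arm(
  increments=[
    [[0,0,-1],0],
    [[0,0,-1],0],
    [[0,0,0],0],
    [[0,0,0],0],
    [[0,0,0],0],
    [[0,0,0],0],
    [[0,0,0],0],
    [[0,0,0],0],
  ],
)

```text
clock: 77.9
tool_pos: [0.5837, -0.004, 0.0952]
orientation: [-176.1, -4.0, -8.1]
force: [0.1, -0.0, -2.1]
opening: 0.0359
```

Emit:
move_arm(
  increments=[
    [[0,0,0],0],
    [[0,0,0],0],
    [[0,0,0],0],
    [[0,0,0],0],
    [[0,0,10],0],
    [[0,0,20],0],
    [[0,0,30],0],
    [[0,0,40],0],
  ],
  jaw=0.6,
)

```text
clock: 78.7
tool_pos: [0.5808, -0.0045, 0.1951]
orientation: [-176.3, -3.5, -8.1]
force: [0.8, 0.4, -0.5]
opening: 0.0697
```

Emit:
move_arm(
  increments=[
    [[0,0,30],0],
    [[0,-30,0],0],
    [[-10,-40,0],0],
    [[-10,-40,0],0],
    [[-10,-40,0],0],
    [[-10,-40,0],0],
    [[-10,-40,0],0],
    [[0,-20,0],0],
  ],
)

```text
clock: 79.5
tool_pos: [0.5324, -0.2602, 0.2436]
orientation: [-176.1, -4.7, -7.6]
force: [-0.0, 0.7, -0.1]
opening: 0.0701
```

```bash
python3 look.py g2; python3 look2.py g3
```

```text
79.5 [ 0.5324 -0.2602  0.2436] [-176.1   -4.7   -7.6] [-0.   0.7 -0.1] 0.0701 [-10.  10.  -9.  -4. -66.  94.]
[ 0.5331 -0.2602  0.2433] [-176.1   -4.7   -7.7] [ 1.2 -0.5 -0.4]
```

View pics/g2_s.png

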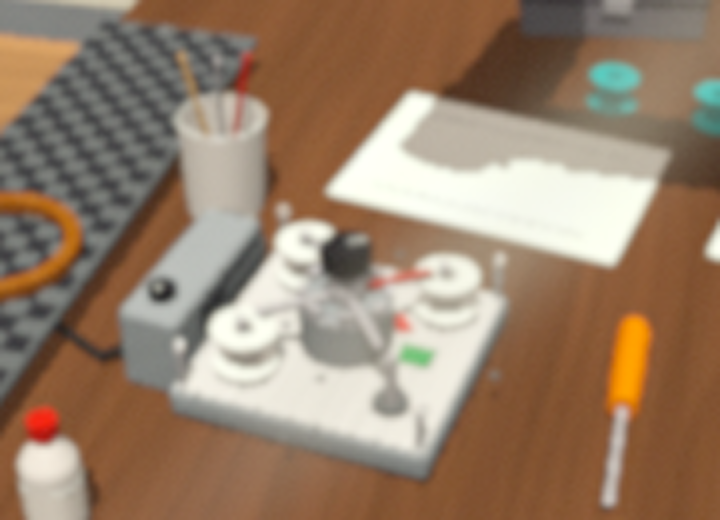

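View pics/g2_t.png

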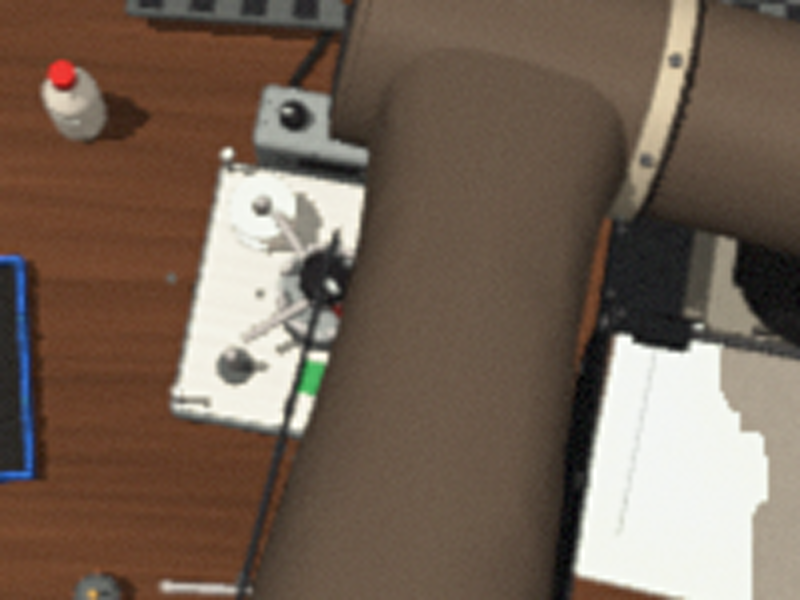

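View pics/g3_s.png

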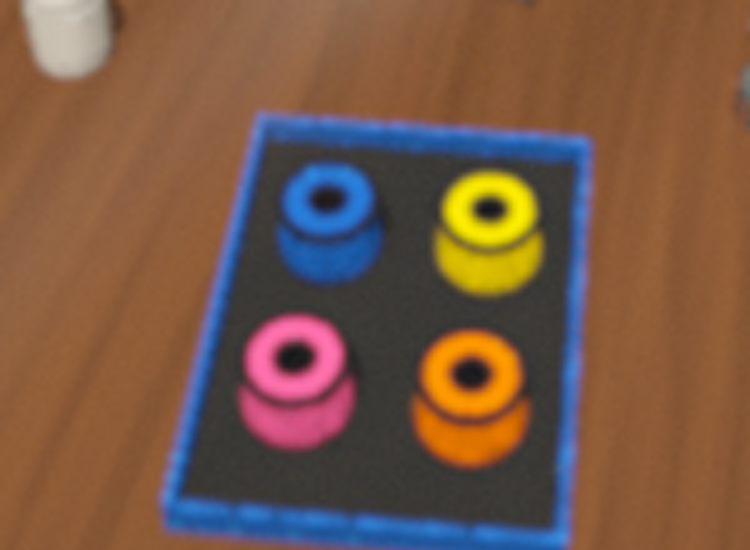

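The red arm points at the RUN diagonal over the bobbins. The knob is at side pixel (306.8,203.8), the same as its home position at the start. Bystanders are unmoved, so I'm handing in.

```bash
python3 - <<'E'
from plant import ctrl
print(ctrl.close_job())
E
```

```text
the job is handed in; nothing more can be done
None
```

The job is done and handed in about 80 s into the 210 s allowed. I turned the selector to LOAD and let it drop home, then set the pink, orange, blue and yellow bobbins down in the tray. The three white empties went onto the -x-y, +x+y and +x-y spindles, and I then turned the selector back to RUN.

**Last checks:**
- **Wound bobbins:** the side picture shows all four standing upright inside the tray, and the tray had not moved.
- **Empty bobbins:** all three look fully down on their spindles, and I felt no resistance pushing them on.
- **Selector:** the red arm is on the RUN diagonal. The knob is at the same side-view pixel as at the start, so it looks fully home.
- **Arm and bystanders:** the arm was clear of everything. The screwdriver, glue and brush cup look unmoved in the side view, as does the motor in the top view.

**Disagreements and limits:**
- **Cameras:** the two put the winder about 5 mm apart in y. The grip on the knob settled it at y ≈ -0.004 m, and later fits agreed.
- **Moved empty:** one empty was knocked about 3 cm aside during the run, so I measured it again before picking it up.
- **Tool tilt:** the tool drifted up to about 6° off vertical, without visible effect.
- **Top view:** in the final top picture the arm hid the -x-y and +x-y empties, so those two were last checked only from the side.

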